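# Copy the slope of a funnel-rack arm with a bevel gauge

## Task

The bolted arm of the funnel rack has the right slope. Seat the bevel gauge, its lever still up, in the corner between that arm and the bar, stock flat along the bar and blade flat along the arm, and lock it there by pressing its lever fully down. Then carry it to the corner of the stiff, loose arm and slide it home along the bar till that arm has swung round to lie flat along the locked blade, and no further. Leave the gauge seated there, force nothing against the rack, and leave the other things on the bench alone.

Things in the scene. Friction and masses are not known exactly. Their poses are not given: they have to be found in the camera images.
- rack: bar of the funnel rack: aluminium flat bar lying flat, screwed to the bench. Origin at bench level, mid-length, on its long edge on the arms' side. x along the bar from the bolted to the loose arm, y out from the bar to the arms' side, z up. Fills x -260..260, y -40..0, z 0..8 mm. The stock goes against edge face y=0. Arm bolts at x -225 (bolted arm) and 45 (loose arm), y -20 mm.
- set_arm: bolted arm, immovable: aluminium bar 24 wide, 10 thick, lapped on the bar, z 8..18 mm; boss head on it to z 60 mm, 151-181 mm from the bolt. Origin at the bolt, on its underside; x along it to the tip (185 mm), leaning to the rack's +x (0.98-1.22 rad), z up. The blade goes against its -y face, in the acute corner. It is drilled off its midline: that face is anywhere at y -7..-17 mm, to be felt.
- loose_arm: loose arm: as the bolted arm, also off its midline (not alike). Turns stiffly (0.30 N m) about its bolt and stays where left; starts at 0.72-0.86 rad. The locked blade, slid along the bar at its -y face, meets it near its tip and swings it up under 1 to 4 N; once the blade's heel touches too they lie flat together and the push rises 2 N or more, to about 6 N. Stop: pushed on it swings too far.
- gauge: bevel gauge lying flat, 0.3-0.5 kg: black stock, steel blade hinged at one end, lock lever. Origin under the hinge at bench level; x along the stock from the hinge, y to the side the blade opens to, z up. Stock x 8..140, y -13..13, z 0..30 mm, nose r 10 round the hinge. A steel quadrant (z 30-33, 40-50 mm from the hinge) arches over the blade. Seated: side y=-13 on the bar, x along the rack's x
- gauge_grip (a point): middle of the stock's top face, 80 mm from the hinge, 30 mm above the bench; axes as the gauge. Good place to grip the stock, across its 26 mm width (fingers to either side along y), from above. With the fingertips 10 to 14 mm above the bench the finger on the bar's side passes over the bar.
- blade: blade 22 wide, 4 thick, z 13..17 mm, reaching 110 mm from the hinge; a foot under it, 45 mm from the hinge, stands on the bench. Origin as the gauge's; x along it to the tip, z up; edge y=+11 mm goes against the arm. Starts 1.32-1.45 rad from the stock's x. Unlocked, 0.6 N at the tip swings it: slid at the arm its tip meets it first, it swings till heel and tip touch; then the push rises fast.
- blade_tip (a point): corner of the blade's tip on the edge that goes against the arm (110 mm along the blade from the hinge axis, 11 mm to the side, 15 mm above the bench); axes as the blade.
- lock_lever (a joint): angle of the lock lever, rad: 0 = fully down, blade locked; starts at 0.82-0.92, standing up, blade free. It grips below 0.19 and stays where left. Pressed 52 mm from its axle it takes about 4 N, rising to 8 N as it grips, then stops hard. Follow its arc with the fingertips as it goes down (do not press straight down), or the gauge is dragged off.
- lever_tip (a point): middle of the upper edge at the lever's free end. Lever: aluminium bar 12 wide on the blade, its axle across the blade, 54 mm from the gauge's hinge and 32 mm above the bench. It points from the axle back along the blade to the hinge, free end 62 mm from the axle, upper face 8.5 mm above the axle line. Fully down that face is level at 40.5 mm and ends 8 mm past the hinge.
- spanner: bystander: steel spanner 150 mm long lying on the bench; origin under its middle
- bottle: bystander: closed glass bottle with a blue cap, 60 mm across, 130 high; origin under its middle
- cork_ring: bystander: cork flask ring 100 mm across, 25 high; origin under its middle
- boss_head: bystander: spare steel boss head about 45 x 60 x 30 mm lying on the bench; origin under its block
There are look-alikes about, which are no part of the job. There is more than one size of the gauge; the job needs the smaller.

How it is judged:
On the way, in this order (a step that is already met when the one before it is completed fails the run):
1. the gauge, lever still up, lies seated in the corner of the bolted arm: stock flat along the bar, blade flat along the arm (angle between the x axis of gauge and the x axis of rack, either way round below 0.02 rad and y of gauge in the frame of rack below 0.0148 m and x of gauge in the frame of rack below 0 m and angle between the x axis of blade and the x axis of set_arm, either way round below 0.015 rad and y of blade_tip in the frame of set_arm above -0.0195 m and height (world z) of gauge below 0.003 m and value of joint lock_lever above 0.5 rad), for 0.2 s.
2. the lever is pressed down while the gauge is still seated there (angle between the x axis of gauge and the x axis of rack, either way round below 0.02 rad and y of gauge in the frame of rack below 0.0148 m and x of gauge in the frame of rack below 0 m and angle between the x axis of blade and the x axis of set_arm, either way round below 0.015 rad and y of blade_tip in the frame of set_arm above -0.0195 m and height (world z) of gauge below 0.003 m and value of joint lock_lever below 0.1 rad), for 0.2 s.
At the end, for the whole second after the job is handed in: Loose arm parallel to the bolted arm within 0.02 rad; gauge locked (lever below 0.1 rad), released, at rest flat on the bench in the loose arm's corner: stock along the bar within 0.025 rad and 2 mm, blade along the loose arm within 0.02 rad, its tip corner within 19.5 mm of the bolt's line (angle between the x axis of loose_arm and the x axis of set_arm, either way round below 0.02 rad and value of joint lock_lever below 0.1 rad and angle between the x axis of gauge and the x axis of rack, either way round below 0.025 rad and y of gauge in the frame of rack below 0.015 m and x of gauge in the frame of rack above 0 m and angle between the x axis of blade and the x axis of loose_arm, either way round below 0.02 rad and y of blade_tip in the frame of loose_arm above -0.0195 m and height (world z) of gauge below 0.003 m and angle between gauge's own z axis and vertical below 0.03 rad and linear speed of gauge below 0.01 m/s); the robot touches nothing.
It fails at once if the gauge is pressed against the rack with more than 30 N (contact force between gauge and rack above 30 N).
It fails at once if a bystander is moved by more than 15 mm (distance of any of spanner, bottle, cork_ring, boss_head from where it was at the start of the episode above 0.015 m).
It also fails if it takes over 72 s, if anything falls off the work surface, if the arm or the gripper's body presses on something with over 40 N, if the wrist force passes 120 N, or if a joint passes its speed limit or range.

## Robot

A 6-joint arm with a two-finger parallel gripper is mounted at the origin on the work surface. World frame = base frame: x ahead of the robot, y to its left, z up, the work surface at z = 0. Lengths are in m, angles in rad, forces in N, time in s.
With the tool pointing down it reaches from about 0.275 to 0.825 m from the base axis. Payload 5.2 kg.
Tool frame: the origin (TCP) lies between the finger pads; the fingertips stand 17 mm ahead of it and the grasp point (between the pads) lies 2 mm behind it; z points along the fingers, y is the line along which they close (so a half turn about z gives the same grasp; the last joint's range is limited). The gripper opens to 93 mm and grips with 3 to 60 N. Pads are 15 mm wide; open, the fingers measure 128 mm over their backs; the gripper's body (75 mm by 188 mm) begins 65 mm behind the grasp point.
Start: joints at [-1.319, 0.259, 1.535, -0, 1.348, -0.203], TCP at [0.242, -0.494, 0.197] pointing down, gripper open.
Joint ranges: [-3.14, 3.14], [-0.91, 2.08], [0.19, 2.58], [-1.22, 4.36], [0.22, 2.71], [-3.12, 3.12]. Speed limits (rad/s): [2.57, 2.57, 3.14, 3.14, 3.14, 3.14].

## Interface

Orientations are given as a rotation vector (axis times angle).
In Python, from cell import read_state, camera, get_calibration, finish_job, boxes_of, trace gives the robot as it stands. The module is installed in compiled form; this text tells all that it offers.
- The arm moves only by the tool play_rows, never from a script. Its argument "rows" is text: rows parted by semicolons, each of 7 numbers parted by spaces: the shift along the tool's x, y, z in m, then the turn, a rotation vector about the tool's x, y, z in rad, then the finger opening in m, from 0 to 0.093. A call has 1 to 12 rows; each row is the pose to reach, as a shift and turn from the pose commanded when the call began, along the tool's axes at that moment; what a row does not reach only later rows make up. A row lasts 1/10 s, in which the tool goes at most 50 mm and 8.59 degrees, less where a joint would pass 70% of its speed; a pose out of reach is approached as far as the arm can. A call with a gripper value outside its range is refused whole. The fingers move at their own pace and stop on an object; the grip force is fixed at half the most. Time passes only in rows, so rows that repeat a pose let the fingers close. It gives the time, the measured TCP pose, the force, the opening and the grip force at its end, in the units of the state.
- read_state(): the state, without advancing time (a new reading comes with each control period).
- camera(name): name is "side" or "top" or "wrist"; returns the picture (480x640x3 uint8, blue, green, red); there is no depth.
- get_calibration(name): a dict with "intrinsics" (3x3 intrinsics, pixels), "dist" ([k1, k2, p1, p2, k3] as OpenCV has them; the pictures are not rectified), "camera_from_world" (4x4, takes a point from world to camera coordinates). Camera axes: x right, y down, z forward; pixel columns grow to the right and rows downward; lengths in m; the calibration is good to about 2 mm. A picture is of the moment at which its call begins: read the wrist's pose just before it. get_calibration takes no time and is no camera call; for the wrist camera it gives the pose at the moment of the call.
- finish_job(): hands the job in; it is judged then, once.
Trained networks look in the newest picture that a camera, given by its name, has taken for a name from the list of things; names that differ only in an ending like _2 or _b are one class to them, and where a whole thing is asked for, a point or a joint stands for the part that bears it (a point fixed in the world has none). Each returns a list of dicts, best first, with "p" (0 to 1); they miss things now and then, are a little off and sometimes report something else, mostly with a low value. They report only what shows in the picture. A call takes as long as a camera call. They do not tell look-alikes from the thing itself.
- boxes_of(query, camera): "rect" ([left, top, width, height] in pixels, round what is visible of it).
- trace(query, camera): "pixels" (480x640 bool, what is visible of it) and "rect" ([left, top, width, height] in pixels, round what is visible of it).
The state is a dict: "t": time; "q": joint angles; "joint_vel": joint speeds; "joint_torque": joint torques, N m; "tool_pos": TCP position; "eef_rot": TCP orientation; "contact_force": force on the tool from outside, world axes, zero at the start; "moment": the same for the moment, N m; "finger_gap": finger opening in m; "grip_force": force on a finger pad.
Only numpy, scipy, OpenCV 4.12 (cv2) and the standard library are available. Lean on these libraries where they do the work, as an engineer would, in place of code of your own. Each camera call takes 0.05 s, during which the arm holds its last target. There are 200 camera calls.

## Working session

There is one attempt and no reset: what is moved stays moved. The work goes in short steps, Python scripts to look and compute and a tool call to move; the robot and the scene stay as the last step left them, time stands still between calls to the robot, and variables do not carry over. Pictures are saved under pics/ and viewed, at most 10 in all, crops included, and the job is handed in when it is done.

Besides the shell and the picture viewer there is one more tool, called after "Call:" as name(argument=value, ...) on one line, values as JSON. play_rows: Moves the arm, as the interface text tells. Its arguments: {"type":"object","properties":{"rows":{"type":"string"}},"required":["rows"]}

```bash
mkdir -p pics; cat > h.py <<'E'
import numpy as np, cv2
from cell import *
from scipy.spatial.transform import Rotation as R
def px2w(name,uv,z,cal=None):
    c=cal or get_calibration(name); K=np.array(c["intrinsics"],float);T=np.array(c["camera_from_world"],float)
    u=cv2.undistortPoints(np.array(uv,float).reshape(-1,1,2),K,np.array(c["dist"],float)).reshape(-1,2)
    d=np.c_[u,np.ones(len(u))]@T[:3,:3]; o=-T[:3,:3].T@T[:3,3]
    z=np.broadcast_to(z,len(d)); s=(z-o[2])/d[:,2]
    return o+d*s[:,None]
def w2px(name,P,cal=None):
    c=cal or get_calibration(name);T=np.array(c["camera_from_world"],float)
    return cv2.projectPoints(np.array(P,float).reshape(-1,1,3),cv2.Rodrigues(T[:3,:3])[0],T[:3,3],np.array(c["intrinsics"],float),np.array(c["dist"],float))[0].reshape(-1,2)
E
python3 - <<'E'
from h import *
s=read_state();print(s)
for n in("top","side"):
    cv2.imwrite(f"pics/{n}0.png",camera(n))
    for q in["rack","set_arm","loose_arm","gauge","blade","lock_lever","spanner","bottle","cork_ring","boss_head"]:
        print(n,q,[(round(b["p"],2),b["rect"]) for b in boxes_of(q,n)])
    c=get_calibration(n);T=np.array(c["camera_from_world"]);print(-T[:3,:3].T@T[:3,3])
E
```

```text
{'t': 0.0, 'q': array([-1.31880385e+00,  2.59349218e-01,  1.53606445e+00, -1.89304544e-06,
        1.34797932e+00, -2.02826753e-01]), 'joint_vel': array([ 0.00121823, -0.00096851,  0.00026574, -0.00023196,  0.00079441,
       -0.00067506]), 'joint_torque': array([-6.16048928e-04, -4.37309718e+01, -2.84002447e+01,  7.16332113e-02,
        4.13725956e-02, -1.84277642e-04]), 'tool_pos': array([ 0.24147681, -0.49351913,  0.19622186]), 'eef_rot': array([-3.05895463e+00, -7.07881366e-01,  7.23695885e-05]), 'contact_force': array([-0.21289677,  0.85016153, -0.07857804]), 'moment': array([-0.01945556,  0.02757319, -0.0141958 ]), 'grip_force': 0.0, 'finger_gap': 0.09267823467201738}
top rack [(0.86, [151.2, 207.6, 227.8, 90.6])]
top set_arm [(0.65, [416.5, 210.5, 16.2, 45.7]), (0.58, [155.7, 202.5, 32.6, 88.5])]
top loose_arm []
top gauge [(0.87, [405.8, 294.4, 40.2, 96.0]), (0.82, [416.9, 208.8, 73.8, 52.2])]
top blade [(0.97, [422.1, 346.7, 24.5, 44.1]), (0.7, [417.5, 205.8, 17.7, 48.8])]
top lock_lever [(0.47, [421.4, 228.6, 15.9, 15.3]), (0.17, [414.6, 209.3, 75.9, 49.4])]
top spanner [(0
[... 306 characters left out ...]
0.36, [157.8, 224.2, 56.1, 37.5])]
side set_arm [(0.58, [169.3, 354.4, 96.8, 93.9]), (0.55, [311.2, 158.0, 48.0, 40.8])]
side loose_arm [(0.68, [269.3, 231.9, 52.5, 76.7]), (0.2, [311.3, 166.4, 41.5, 26.3])]
side gauge [(0.95, [310.5, 156.7, 53.1, 43.4]), (0.76, [383.1, 199.3, 56.1, 25.9]), (0.36, [215.1, 173.6, 39.8, 30.5])]
side blade [(0.68, [310.6, 169.9, 45.9, 24.1]), (0.4, [425.2, 196.2, 20.1, 23.3])]
side lock_lever [(0.55, [331.9, 166.9, 15.7, 17.4])]
side spanner [(0.63, [158.5, 224.8, 58.8, 34.3])]
side bottle [(0.83, [96.7, 269.9, 48.5, 60.5])]
side cork_ring [(0.71, [212.0, 171.9, 44.9, 31.8])]
side boss_head [(0.78, [293.0, 134.9, 16.9, 22.4])]
[0.22682937 0.54767707 0.67170163]
```

View pics/top0.png

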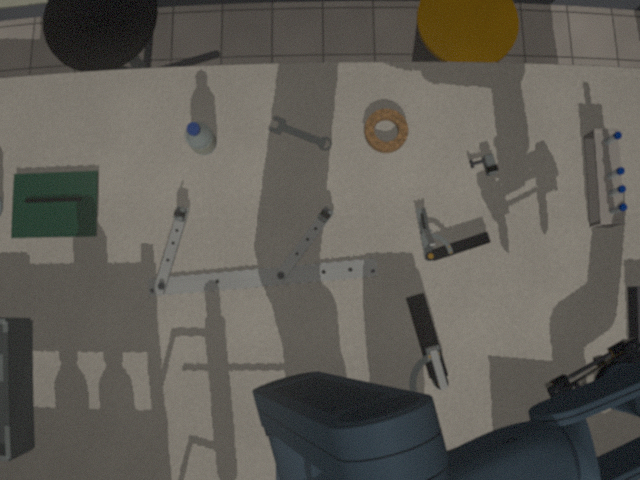

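View pics/side0.png

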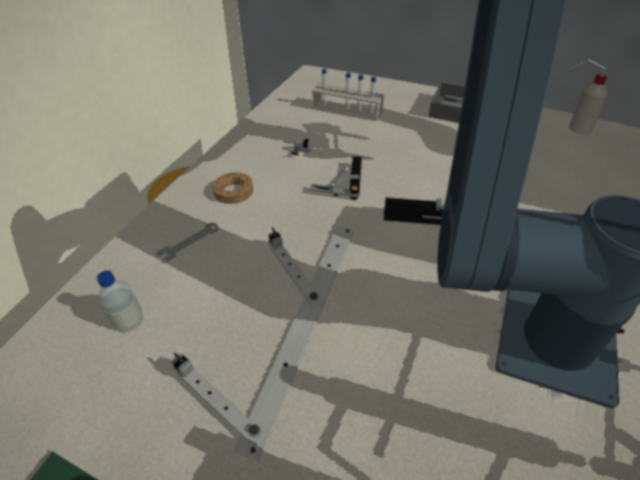

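```bash
python3 - <<'E'
from h import *
im=cv2.imread("pics/top0.png")
a=cv2.resize(im[195:270,400:500],None,fx=5,fy=5,interpolation=cv2.INTER_CUBIC)
b=cv2.resize(im[285:395,395:460],None,fx=5,fy=5,interpolation=cv2.INTER_CUBIC)
W=np.zeros((550,830,3),np.uint8);W[:375,:500]=a;W[:550,505:830]=b;cv2.imwrite("pics/crop.png",W[:, :800])
P=lambda uv,z:px2w("top",uv,z)
print("rack",P([[152,290],[376,268],[162,286],[280,275],[180,212],[325,214]],[.008,.008,.018,.018,.06,.06]))
print("g1",P([[430,256],[490,238],[424,210]],[.03,.03,.015]));print("g2",P([[412,295],[432,350],[443,388]],[.03,.03,.015]))
for q in["spanner","bottle","cork_ring","boss_head"]:
    pass
E
```

```text
rack [[ 0.42001165  0.37956553  0.008     ]
 [ 0.46357704 -0.12727126  0.008     ]
 [ 0.42861466  0.35354769  0.018     ]
 [ 0.45036729  0.08688518  0.018     ]
 [ 0.58926018  0.30297126  0.06      ]
 [ 0.57947694 -0.01499391  0.06      ]]
g1 [[ 0.48721517 -0.24584476  0.03      ]
 [ 0.5255758  -0.38254455  0.03      ]
 [ 0.59221882 -0.23772422  0.015     ]]
g2 [[ 0.40179604 -0.20382491  0.03      ]
 [ 0.28029118 -0.24577576  0.03      ]
 [ 0.19403295 -0.27169912  0.015     ]]
```

View pics/crop.png

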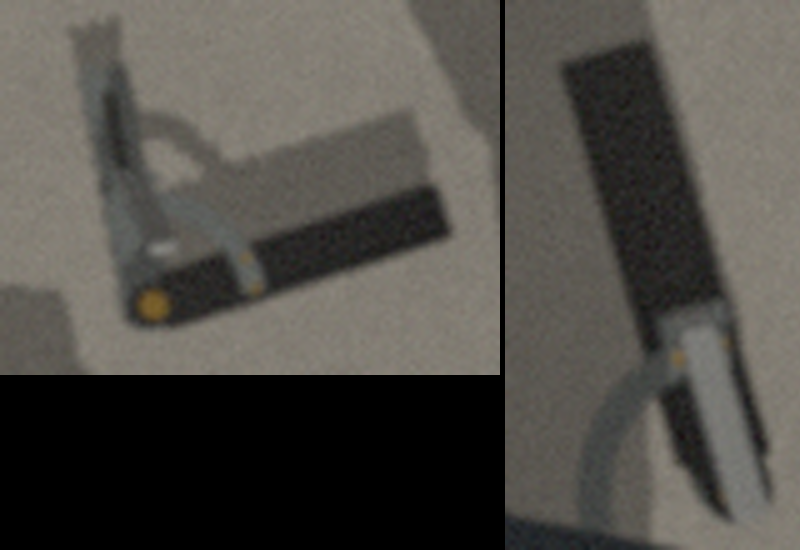

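Call:
play_rows(rows="0.315 -0.036 0.03 0 0 -1.39 0.07;0.315 -0.036 0.03 0 0 -1.39 0.07;0.315 -0.036 0.03 0 0 -1.39 0.07;0.315 -0.036 0.03 0 0 -1.39 0.07;0.315 -0.036 0.03 0 0 -1.39 0.07;0.315 -0.036 0.03 0 0 -1.39 0.07;0.315 -0.036 0.03 0 0 -1.39 0.07;0.315 -0.036 0.03 0 0 -1.39 0.07;0.315 -0.036 0.03 0 0 -1.39 0.07;0.315 -0.036 0.03 0 0 -1.39 0.07;0.315 -0.036 0.03 0 0 -1.39 0.07;0.315 -0.036 0.03 0 0 -1.39 0.07")

```text
t: 2.3
tool_pos: [0.5088, -0.3234, 0.167]
eef_rot: [-1.899, -2.503, -0.0]
contact_force: [0.5, -0.5, 0.3]
finger_gap: 0.0701
grip_force: 0.0
```

```bash
python3 - <<'E'
from h import *
c=get_calibration("wrist");im=camera("wrist");cv2.imwrite("pics/w1.png",im)
T=np.array(c["camera_from_world"]);print(-T[:3,:3].T@T[:3,3],T[2,:3])
s=read_state();print(s["q"],s["tool_pos"],R.from_rotvec(s["eef_rot"]).as_matrix().round(3))
for q in["gauge","blade","lock_lever"]:print(q,[(round(b["p"],2),b["rect"]) for b in boxes_of(q,"wrist")])
tp=camera("top");cv2.imwrite("pics/top1.png",tp)
a=cv2.resize(tp[195:305,140:390],None,fx=3.2,fy=3.2,interpolation=cv2.INTER_CUBIC);cv2.imwrite("pics/rackcrop.png",a)
E
```

```text
[ 0.48791027 -0.25007127  0.35369867] [ 0.0737158  -0.26571925 -0.961228  ]
[-7.51134195e-01  3.73250753e-01  1.44781650e+00  3.93374569e-05
  1.32057225e+00 -1.02375953e+00] [ 0.50874563 -0.32341355  0.16704227] [[-0.269  0.963 -0.   ]
 [ 0.963  0.269  0.   ]
 [ 0.     0.    -1.   ]]
gauge [(0.66, [305.0, 90.7, 158.3, 194.6]), (0.66, [2.2, 2.0, 220.0, 54.3])]
blade [(0.73, [1.1, 0.2, 38.4, 46.5]), (0.58, [324.6, 92.8, 137.8, 42.9])]
lock_lever [(0.85, [347.5, 98.9, 53.7, 32.6]), (0.64, [0.0, 0.0, 36.2, 46.9])]
```

View pics/w1.png

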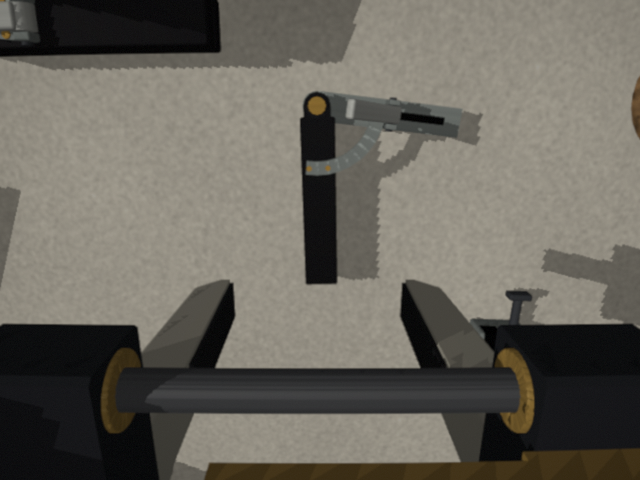

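View pics/rackcrop.png

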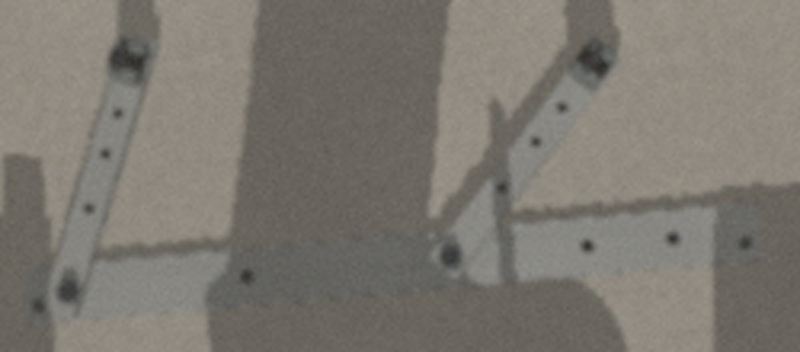

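```bash
python3 - <<'E'
from h import *
P=px2w("wrist",[[317,105],[302.5,118],[306,283],[335,118],[337,283]],.03);print(P[:,:2].round(4))
# NB resize pixel centre shift
f=lambda l:[((x+.5)/3.2-.5+140,(y+.5)/3.2-.5+195) for x,y in l]
ang=lambda a,b:np.arctan2(*(b-a)[[1,0]])
print("stock ang",ang(P[1],P[2]),ang(P[3],P[4]),"hinge->mid end",ang(P[0],(P[2]+P[4])/2),"mid",(P[1:].mean(0)))
B=px2w("top",f([(68,290),(450,255)]),.02);S=px2w("top",f([(38,305),(746,243),(247,276),(587,246),(672,238)]),.008)
print("bolts",B,np.linalg.norm(B[1]-B[0]),ang(B[0],B[1]));print(S,np.linalg.norm(S[1]-S[0]),ang(S[0],S[1]))
H=px2w("top",f([(90,208),(118,113),(105,154),(502,188),(536,142),(562,107)]),.018);print("armholes",H,ang(H[0],H[1]),ang(H[3],H[5]))
E
```

```text
[[ 0.4866 -0.2469]
 [ 0.4789 -0.2585]
 [ 0.5153 -0.3826]
 [ 0.5017 -0.2522]
 [ 0.5395 -0.3758]]
stock ang -1.285235808113989 -1.27423395827871 hinge->mid end -1.2717356089181777 mid [ 0.50883124 -0.31727734  0.03      ]
bolts [[0.43019223 0.3555303  0.02      ]
 [0.45172777 0.08609267 0.02      ]] 0.27029690539873497 -1.4910381302503892
[[ 0.42009019  0.3806617   0.008     ]
 [ 0.45787333 -0.11995201  0.008     ]
 [ 0.43920771  0.23022065  0.008     ]
 [ 0.45731647 -0.00883859  0.008     ]
 [ 0.46209794 -0.06827937  0.008     ]] 0.5020374931250052 -1.4954655183721233
armholes [[0.48780651 0.34046303 0.018     ]
 [0.55474753 0.32077667 0.018     ]
 [0.52581985 0.32990828 0.018     ]
 [0.49796621 0.04965241 0.018     ]
 [0.52977091 0.02565162 0.018     ]
 [0.55404707 0.00725126 0.018     ]] -0.286021525112764 -0.6473756544892082
```

Call:
play_rows(rows="0 0.001 0.05 0 0 -0.02 0.06;0 0.001 0.1 0 0 -0.02 0.06;0 0.001 0.125 0 0 -0.02 0.06;0 0.001 0.138 0 0 -0.02 0.06;0 0.001 0.138 0 0 -0.02 0.06;0 0.001 0.138 0 0 -0.02 0.02;0 0.001 0.138 0 0 -0.02 0.02;0 0.001 0.138 0 0 -0.02 0.02;0 0.001 0.138 0 0 -0.02 0.02;0 0.001 0.138 0 0 -0.02 0.02;0 0.001 0.138 0 0 -0.02 0.02")

```text
t: 3.65
tool_pos: [0.5099, -0.3232, 0.0294]
eef_rot: [1.872, 2.522, -0.0]
contact_force: [0.2, -0.2, 0.6]
finger_gap: 0.0207
grip_force: 0.0
```

```bash
python3 - <<'E'
from h import *
cv2.imwrite("pics/w2.png",camera("wrist"));s=read_state();print(s["finger_gap"],s["grip_force"],s["tool_pos"],s["contact_force"])
E
```

```text
0.020254070066354976 0.0 [ 0.50979149 -0.32311615  0.02923856] [ 0.32149785 -0.74612602  0.40442129]
```

View pics/w2.png

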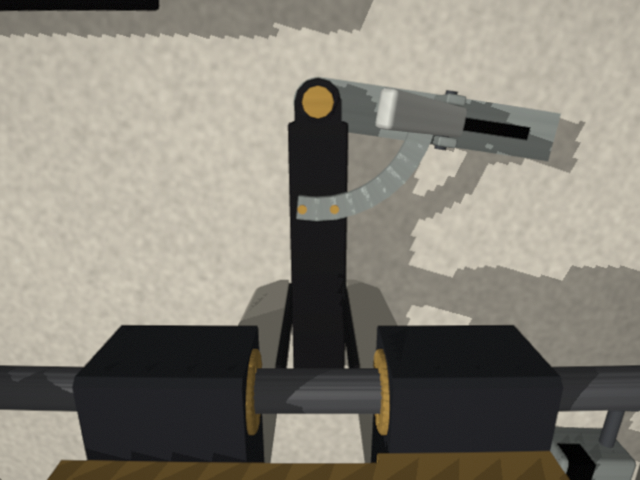

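Call:
play_rows(rows="0 0 0 0 0 0 0;0 0 0 0 0 0 0;0 0 0 0 0 0 0;0 0 0 0 0 0 0")

```text
t: 4.1
tool_pos: [0.5097, -0.3231, 0.029]
eef_rot: [-1.872, -2.523, -0.0]
contact_force: [-0.7, 0.5, 0.4]
finger_gap: 0.0006
grip_force: 0.0
```

```bash
python3 - <<'E'
from h import *
s=read_state();print(s["finger_gap"],s["grip_force"],s["tool_pos"],s["contact_force"])
P=px2w("wrist",[[318,101],[291,140],[292,280],[348,140],[347,280],[294,367],[345,367]],.03);print(P.round(4))
u=P[3]-P[1];print(np.linalg.norm(P[3]-P[1]),np.linalg.norm(P[4]-P[2]),np.linalg.norm(P[0]-(P[5]+P[6])/2))
E
```

```text
0.000577013098646199 0.0 [ 0.50971353 -0.32310251  0.02899791] [-0.67925427  0.47344008  0.44947868]
[[ 0.4865 -0.2467  0.03  ]
 [ 0.4801 -0.2652  0.03  ]
 [ 0.498  -0.3263  0.03  ]
 [ 0.5032 -0.2582  0.03  ]
 [ 0.5224 -0.3189  0.03  ]
 [ 0.5116 -0.3705  0.03  ]
 [ 0.5357 -0.3632  0.03  ]]
0.024121070565190163 0.02548229366564099 0.12576385616832098
```

```bash
python3 - <<'E'
from h import *
cv2.imwrite("pics/w3.png",camera("wrist"));s=read_state();p=s["tool_pos"];M=R.from_rotvec(s["eef_rot"]).as_matrix()
for d in([0,0,.017],[0,0,0],[.0075,.01,.017],[-.0075,.01,.017],[.0075,.01,0]):print(d,w2px("wrist",p+M@d))
tp=camera("top")
print([(round(b["p"],2),b["rect"]) for b in boxes_of("gauge","top")])
E
```

```text
[0, 0, 0.017] [[318.18526419 267.14672895]]
[0, 0, 0] [[318.2503488 279.9784523]]
[0.0075, 0.01, 0.017] [[338.23809773 253.01620475]]
[-0.0075, 0.01, 0.017] [[337.84608346 280.98359388]]
[0.0075, 0.01, 0] [[339.95239618 264.82482052]]
[(0.56, [417.8, 209.9, 31.5, 50.7]), (0.48, [407.1, 298.1, 8.3, 9.1])]
```

View pics/w3.png

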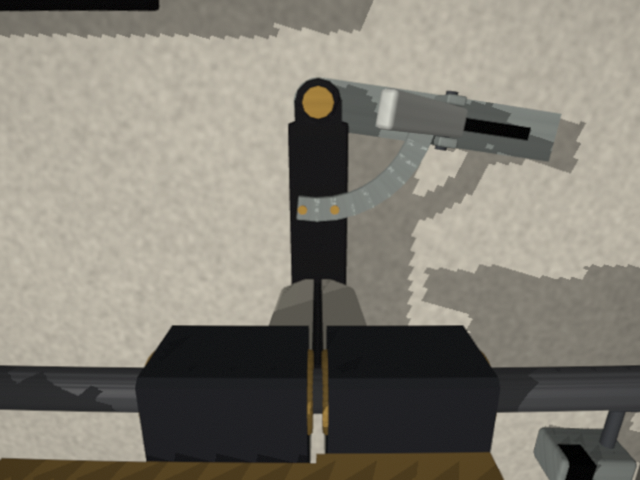

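Call:
play_rows(rows="0 0 0.004 0 0 0 0;0 0 0.007 0 0 0 0;0 0 0.01 0 0 0 0;0 0 0.01 0 0 0 0")

```text
t: 4.65
tool_pos: [0.5094, -0.3228, 0.0183]
eef_rot: [-1.871, -2.522, -0.0]
contact_force: [0.6, -1.2, 0.4]
finger_gap: 0.0004
grip_force: 0.0
```

Call:
play_rows(rows="0 0 0.002 0 0 0 0;0 0 0.004 0 0 0 0;0 0 0.005 0 0 0 0")

```text
t: 4.95
tool_pos: [0.5097, -0.323, 0.0138]
eef_rot: [-1.872, -2.523, -0.0]
contact_force: [0.4, -0.3, 0.7]
finger_gap: 0.0002
grip_force: 0.0
```

Call:
play_rows(rows="0 0 0.0015 0 0 0 0;0 0 0.003 0 0 0 0;0 0 0.003 0 0 0 0")

```text
t: 5.25
tool_pos: [0.5096, -0.323, 0.0108]
eef_rot: [-1.872, -2.523, -0.0]
contact_force: [0.4, -0.1, -0.8]
finger_gap: 0.0005
grip_force: 0.0
```

Call:
play_rows(rows="0 0 0.0015 0 0 0 0;0 0 0.003 0 0 0 0;0 0 0.003 0 0 0 0")

```text
t: 5.55
tool_pos: [0.5099, -0.3232, 0.0087]
eef_rot: [1.872, 2.523, -0.0]
contact_force: [-1.6, 0.7, 3.7]
finger_gap: 0.0007
grip_force: 2.3
```

Call:
play_rows(rows="0 0 -0.006 0 0 0 0.05;0 0 -0.006 0 0 0 0.05;0 0 -0.006 0 0 0 0.05;0 0 -0.006 0 0 0 0.05;0 0 0.002 0 0 0 0.05;0 0 0.0155 0 0 0 0.05;0 0 0.0155 0 0 0 0.05;0 0 0.0155 0 0 0 0.015;0 0 0.0155 0 0 0 0.015;0 0 0.0155 0 0 0 0.015;0 0 0.0155 0 0 0 0.015")

```text
t: 6.65
tool_pos: [0.5101, -0.3233, -0.0071]
eef_rot: [1.872, 2.522, -0.0]
contact_force: [0.2, -0.6, -0.9]
finger_gap: 0.0258
grip_force: 30.0
```

Call:
play_rows(rows="0 0 -0.045 0 0 0 0.015;0 0 -0.085 0 0 0 0.015;0.04 0.011 -0.085 0 0 0.02 0.015;0.09 0.025 -0.085 0 0 0.06 0.015;0.14 0.038 -0.085 0 0 0.1 0.015;0.19 0.052 -0.085 0 0 0.15 0.015;0.24 0.065 -0.085 0 0 0.212 0.015;0.29 0.079 -0.085 0 0 0.212 0.015;0.34 0.093 -0.085 0 0 0.212 0.015;0.39 0.106 -0.085 0 0 0.212 0.015;0.44 0.12 -0.085 0 0 0.212 0.015;0.475 0.13 -0.085 0 0 0.212 0.015")

```text
t: 7.85
tool_pos: [0.4955, 0.1701, 0.0773]
eef_rot: [-2.128, -2.31, 0.001]
contact_force: [1.0, 0.1, -4.2]
finger_gap: 0.0258
grip_force: 30.0
```

Call:
play_rows(rows="0 0 0 0 0 0 0.015;0 0 0 0 0 0 0.015;0 0 0 0 0 0 0.015")

```text
t: 8.15
tool_pos: [0.4961, 0.1673, 0.0772]
eef_rot: [-2.128, -2.31, 0.002]
contact_force: [-0.4, 0.6, -3.9]
finger_gap: 0.0258
grip_force: 30.0
```

```bash
cat >> h.py <<'E'
O=np.array([.46805,.1327]);TH=-1.491
def rack(p):
    ex=np.array([np.cos(TH),np.sin(TH)]);ey=np.array([-ex[1],ex[0]]);d=np.array(p)[:2]-O
    return np.array([d@ex,d@ey])
def st():
    s=read_state();M=R.from_rotvec(s["eef_rot"]).as_matrix()
    F=M.T@s["contact_force"]
    print("t",s["t"],"pos",s["tool_pos"].round(4),"rack mm",(rack(s["tool_pos"])*1e3).round(2),"gauge yaw-TH",round(np.arctan2(-M[1,0],-M[0,0])-TH,4),"Ftool",F.round(2),"mom",(M.T@s["moment"]).round(3),"gap",s["finger_gap"],"q6",s["q"][5].round(2))
E
python3 - <<'E'
from h import *
st()
c=get_calibration("wrist");im=camera("wrist");cv2.imwrite("pics/w4.png",im)
T=np.array(c["camera_from_world"]);print(-T[:3,:3].T@T[:3,3])
E
```

```text
t 8.15 pos [0.4961 0.1673 0.0772] rack mm [-32.26  30.75] gauge yaw-TH 0.0021 Ftool [ 0.62 -0.34  3.92] mom [-0.031 -0.142 -0.001] gap 0.02580642096104836 q6 0.03
[0.48983169 0.2433581  0.26381542]
```

View pics/w4.png

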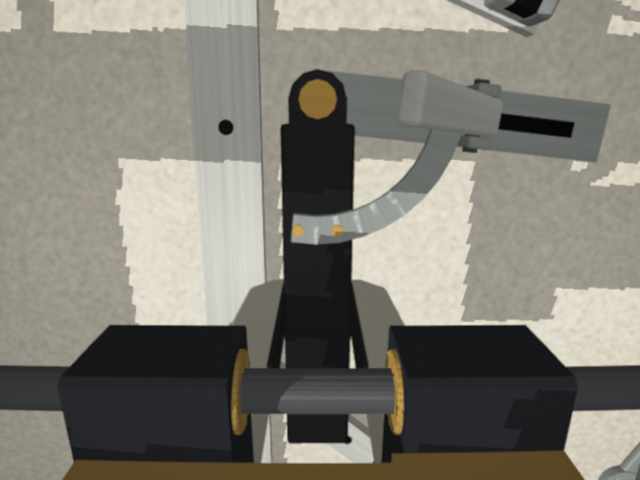

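```bash
python3 - <<'E'
from h import *
im=cv2.imread("pics/w4.png").astype(float).mean(2)
for r in (10,60,100,200,250,290):print(r,im[r-3:r+4,180:290:1].mean(0)[np.r_[0:40:4,60:110:2]].round().astype(int))
for uv in([258,5],[262,200],[266,320],[187,30],[207,320],[226,127]):
    P=px2w("wrist",[uv],.008)[0];print(uv,(rack(P)*1e3).round(1))
P=px2w("wrist",[[317,99]],.03+.085)[0];print((rack(P)*1e3).round(1))
E
```

```text
10 [206 208 193 198 198 199 200 198 197 199 192 197 201 198 198 197 192 194
 160 113 145 146 145 144 143 142 142 165 174 187 211 209 205 207 209]
60 [141 146 139 134 138 138 140 138 140 137 135 136 140 141 139 138 136 133
 137 106 133 143 142 142 143 142 140 141 144 147 148 147 146 144 142]
100 [149 150 145 140 138 136 138 140 138 138 138 136 137 142 141 139 137 135
 133 134 107 151 151 149 151 149 146 143 142 144 145 147 147 149  84]
200 [217 211 211 208 215 201 203 199 201 204 205 209 207 205 206 207 207 204
 202 203 203 135 132 143 142 143 146 149 149 173 210  93  31  32  32]
250 [213 215 212 208 216 218 204 206 208 208 210 211 214 212 211 211 211 210
 209 209 209 205 125 141 146 147 149 149 145 150 203 181  36  32  31]
290 [214 210 218 216 219 215 209 201 204 211 211 210 211 211 182 139 115 108
 106 105 106 105 106 106 106 106 105 106 105 106  97  41  28  32  30]
[258, 5] [-163.2   -1.7]
[262, 200] [-55.3  -2.9]
[266, 320] [25.  -3.2]
[187, 30] [-150.9  -41.3]
[207, 320] [ 25.2 -42.2]
[226, 127] [-98.5 -22.4]
[-111.5   30.5]
```

Call:
play_rows(rows="0.018 -0.003 0.01 0 0 0.007 0.015;0.018 -0.003 0.045 0 0 0.007 0.015;0.018 -0.003 0.07 0 0 0.007 0.015;0.018 -0.003 0.08 0 0 0.007 0.015;0.018 -0.003 0.084 0 0 0.007 0.015;0.018 -0.003 0.084 0 0 0.007 0.015;0.018 -0.003 0.084 0 0 0.007 0.015")

```text
t: 8.9
tool_pos: [0.4935, 0.1856, -0.0054]
eef_rot: [2.137, 2.301, 0.003]
contact_force: [0.1, -0.2, -4.6]
finger_gap: 0.0258
grip_force: 30.0
```

```bash
sed -i 's/^O=.*/O=np.array([.4654,.1325]);TH=-1.497/' h.py; python3 - <<'E'
from h import *
st()
E
```

```text
t 8.9 pos [ 0.4935  0.1856 -0.0054] rack mm [-50.86  31.93] gauge yaw-TH 0.0002 Ftool [-0.24  0.07  4.61] mom [-0.089 -0.153 -0.03 ] gap 0.025775405582152768 q6 0.07
```

Call:
play_rows(rows="0 0 0.002 0 0 0 0.015;0 -0.005 0.002 0 0 0 0.015;0 -0.01 0.002 0 0 0 0.015;0 -0.014 0.002 0 0 0 0.015;0 -0.015 0.002 0 0 0 0.015;0 -0.015 0.002 0 0 0 0.015")

```text
t: 9.5
tool_pos: [0.4791, 0.1852, -0.0071]
eef_rot: [2.135, 2.301, 0.006]
contact_force: [4.8, 1.0, 7.4]
finger_gap: 0.0256
grip_force: 30.0
```

```bash
python3 - <<'E'
from h import *
st()
E
```

```text
t 9.5 pos [ 0.4791  0.1852 -0.0071] rack mm [-51.52  17.55] gauge yaw-TH 0.0013 Ftool [ 0.63  4.86 -7.38] mom [-0.829  0.064  0.092] gap 0.02563354549279209 q6 0.08
```

Call:
play_rows(rows="0 0 -0.0012 0 0 0 0.015;0 -0.0015 -0.0012 0 0 0 0.015;0 -0.003 -0.0012 0 0 0 0.015;0 -0.003 -0.0012 0 0 0 0.015")

```text
t: 9.9
tool_pos: [0.4742, 0.1846, -0.0071]
eef_rot: [2.136, 2.303, 0.001]
contact_force: [3.1, 0.8, 3.1]
finger_gap: 0.0259
grip_force: 30.0
```

```bash
python3 - <<'E'
from h import *
st()
E
```

```text
t 9.9 pos [ 0.4742  0.1846 -0.0071] rack mm [-51.32  12.6 ] gauge yaw-TH 0.0013 Ftool [ 0.55  3.14 -3.05] mom [-0.69   0.132  0.098] gap 0.025850241562221456 q6 0.08
```

Call:
play_rows(rows="0 -0.0007 0 0 0 0 0.015;0 -0.0014 0 0 0 0 0.015;0 -0.0014 0 0 0 0 0.015")

```text
t: 10.2
tool_pos: [0.474, 0.1846, -0.0071]
eef_rot: [2.135, 2.302, 0.003]
contact_force: [6.5, 0.2, 0.3]
finger_gap: 0.0258
grip_force: 30.0
```

```bash
python3 - <<'E'
from h import *
st()
E
```

```text
t 10.2 pos [ 0.474   0.1846 -0.0071] rack mm [-51.35  12.46] gauge yaw-TH 0.0013 Ftool [-0.25  6.52 -0.29] mom [-1.182  0.182 -0.027] gap 0.025767857417939 q6 0.08
```

Call:
play_rows(rows="0.006 0 0 0 0 0 0.015;0.012 0 0 0 0 0 0.015;0.018 0 0 0 0 0 0.015;0.024 0 0 0 0 0 0.015;0.03 0 0 0 0 0 0.015;0.036 0 0 0 0 0 0.015;0.04 0 0 0 0 0 0.015;0.04 0 0 0 0 0 0.015")

```text
t: 11.0
tool_pos: [0.471, 0.2234, -0.0071]
eef_rot: [2.134, 2.302, 0.0]
contact_force: [5.3, -4.2, 2.1]
finger_gap: 0.026
grip_force: 30.0
```

```bash
python3 - <<'E'
from h import *
st()
E
```

```text
t 11.0 pos [ 0.471   0.2234 -0.0071] rack mm [-90.19  12.29] gauge yaw-TH 0.0023 Ftool [-4.6   4.98 -2.05] mom [-1.113 -0.766  0.049] gap 0.025990929559579205 q6 0.16
```

Call:
play_rows(rows="0.003 0 0 0 0 0 0.015;0.006 0 0 0 0 0 0.015;0.008 0 0 0 0 0 0.015;0.008 0 0 0 0 0 0.015")

```text
t: 11.4
tool_pos: [0.4704, 0.2308, -0.0071]
eef_rot: [2.134, 2.302, -0.001]
contact_force: [6.2, -6.3, 2.7]
finger_gap: 0.0256
grip_force: 30.0
```

```bash
python3 - <<'E'
from h import *
st()
E
```

```text
t 11.4 pos [ 0.4704  0.2308 -0.0071] rack mm [-97.69  12.27] gauge yaw-TH 0.0021 Ftool [-6.76  5.68 -2.7 ] mom [-1.174 -1.099 -0.002] gap 0.02563383922013358 q6 0.17
```

Call:
play_rows(rows="0.0015 0 0 0 0 0 0.015;0.003 0 0 0 0 0 0.015;0.003 0 0 0 0 0 0.015")

```text
t: 11.7
tool_pos: [0.4702, 0.2336, -0.0071]
eef_rot: [2.133, 2.302, -0.001]
contact_force: [6.2, -7.3, 0.9]
finger_gap: 0.0258
grip_force: 30.0
```

```bash
python3 - <<'E'
from h import *
st()
E
```

```text
t 11.7 pos [ 0.4702  0.2336 -0.0071] rack mm [-100.48   12.27] gauge yaw-TH 0.0021 Ftool [-7.8   5.61 -0.82] mom [-1.156 -1.208 -0.026] gap 0.025789877761185034 q6 0.18
```

Call:
play_rows(rows="0.001 0 0 0 0 0 0.015;0.002 0 0 0 0 0 0.015;0.002 0 0 0 0 0 0.015")

```text
t: 12.0
tool_pos: [0.4701, 0.2355, -0.0071]
eef_rot: [2.133, 2.302, -0.001]
contact_force: [7.2, -7.8, 2.2]
finger_gap: 0.0255
grip_force: 30.0
```

```bash
python3 - <<'E'
from h import *
st()
E
```

```text
t 12.0 pos [ 0.4701  0.2355 -0.0071] rack mm [-102.38   12.26] gauge yaw-TH 0.0021 Ftool [-8.34  6.57 -2.18] mom [-1.154 -1.243 -0.015] gap 0.025538122574763195 q6 0.18
```

Call:
play_rows(rows="0.001 0 0 0 0 0 0.015;0.002 0 0 0 0 0 0.015;0.002 0 0 0 0 0 0.015")

```text
t: 12.3
tool_pos: [0.47, 0.2375, -0.0071]
eef_rot: [2.133, 2.302, -0.001]
contact_force: [6.7, -8.0, 2.0]
finger_gap: 0.0257
grip_force: 30.0
```

```bash
python3 - <<'E'
from h import *
st()
E
```

```text
t 12.3 pos [ 0.47    0.2375 -0.0071] rack mm [-104.37   12.29] gauge yaw-TH 0.0022 Ftool [-8.49  6.08 -1.92] mom [-1.152 -1.279  0.024] gap 0.025736604441459955 q6 0.18
```

Call:
play_rows(rows="0.001 0 0 0 0 0 0.015;0.002 0 0 0 0 0 0.015;0.002 0 0 0 0 0 0.015")

```text
t: 12.6
tool_pos: [0.4698, 0.2395, -0.0071]
eef_rot: [2.133, 2.302, -0.001]
contact_force: [7.1, -8.0, 1.8]
finger_gap: 0.0255
grip_force: 30.0
```

```bash
python3 - <<'E'
from h import *
st()
E
```

```text
t 12.6 pos [ 0.4698  0.2395 -0.0071] rack mm [-106.36   12.23] gauge yaw-TH 0.0021 Ftool [-8.48  6.43 -1.78] mom [-1.143 -1.282 -0.032] gap 0.02552738587313268 q6 0.19
```

Call:
play_rows(rows="0.0008 0 0 0 0 0 0.015;0.0015 0 0 0 0 0 0.015;0.0015 0 0 0 0 0 0.015")

```text
t: 12.9
tool_pos: [0.4697, 0.2409, -0.0071]
eef_rot: [2.133, 2.302, -0.001]
contact_force: [6.3, -8.4, 2.7]
finger_gap: 0.0259
grip_force: 30.0
```

```bash
python3 - <<'E'
from h import *
st()
E
```

```text
t 12.9 pos [ 0.4697  0.2409 -0.0071] rack mm [-107.81   12.25] gauge yaw-TH 0.0021 Ftool [-8.86  5.69 -2.64] mom [-1.187 -1.312  0.033] gap 0.025927815131242173 q6 0.19
```

Call:
play_rows(rows="0.0008 0 0 0 0 0 0.015;0.0015 0 0 0 0 0 0.015;0.0015 0 0 0 0 0 0.015")

```text
t: 13.2
tool_pos: [0.4696, 0.2424, -0.0071]
eef_rot: [2.133, 2.302, -0.001]
contact_force: [6.8, -6.9, 1.7]
finger_gap: 0.0255
grip_force: 30.0
```

```bash
python3 - <<'E'
from h import *
st()
E
```

```text
t 13.2 pos [ 0.4696  0.2424 -0.0071] rack mm [-109.29   12.24] gauge yaw-TH 0.0022 Ftool [-7.44  6.26 -1.67] mom [-1.171 -1.308  0.009] gap 0.025471771528981498 q6 0.19
```

Call:
play_rows(rows="0.0008 0 0 0 0 0 0.015;0.0015 0 0 0 0 0 0.015;0.0015 0 0 0 0 0 0.015")

```text
t: 13.5
tool_pos: [0.4694, 0.2439, -0.0071]
eef_rot: [2.133, 2.302, -0.001]
contact_force: [6.2, -8.1, 2.5]
finger_gap: 0.0256
grip_force: 30.0
```

```bash
python3 - <<'E'
from h import *
st()
c=get_calibration("wrist");cv2.imwrite("pics/w5.png",camera("wrist"))
E
```

```text
t 13.5 pos [ 0.4694  0.2439 -0.0071] rack mm [-110.78   12.24] gauge yaw-TH 0.0022 Ftool [-8.51  5.54 -2.5 ] mom [-1.178 -1.344  0.024] gap 0.02561336789523061 q6 0.2
```

View pics/w5.png

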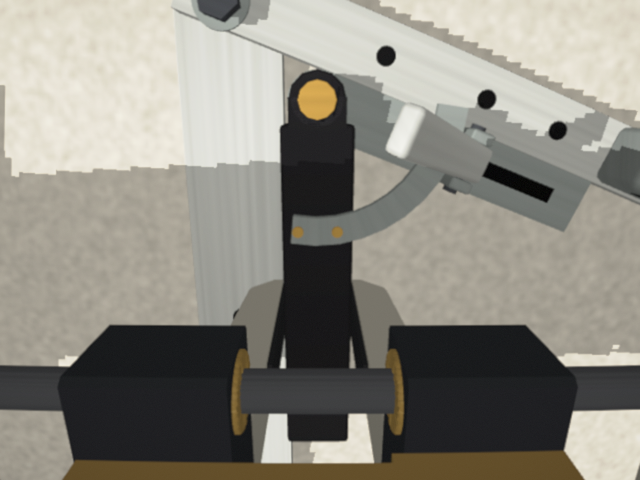

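```bash
cat > ang.py <<'E'
from h import *
def lines(im,cal,z,rng):
    # dark/bright edge crossings along image columns -> LSD segments mapped to the world
    g=cv2.cvtColor(im,cv2.COLOR_BGR2GRAY);L=cv2.createLineSegmentDetector(0).detect(g)[0][:,0]
    for l in L:
        n=np.hypot(*(l[2:]-l[:2]))
        if n<55 or max(l[1],l[3])>300: continue
        if l[2]<l[0]: l=l[[2,3,0,1]]
        for zz in z:
            P=px2w("wrist",[l[:2],l[2:]],zz,cal);r=[rack(p)*1e3 for p in P];d=r[1]-r[0]
            a=np.arctan2(d[1],d[0]);
            if rng[0]<a<rng[1]:print(l.round(),"z",zz,"ang",a.round(4),"x at y=13",(r[0][0]+(13-r[0][1])/np.tan(a)).round(2),r[0].round(),r[1].round())
E
python3 - <<'E'
from ang import *
lines(cv2.imread("pics/w5.png"),get_calibration("wrist"),(.017,),(.9,1.4))
E
```

```text
[232.  33. 380.  88.] z 0.017 ang 1.2339 x at y=13 -202.25 [-213.  -18.] [-195.   34.]
[482. 176. 545. 202.] z 0.017 ang 1.2046 x at y=13 -186.75 [-163.   75.] [-153.  100.]
[490. 162. 554. 189.] z 0.017 ang 1.2056 x at y=13 -192.82 [-168.   77.] [-158.  103.]
[205.  25. 280.  53.] z 0.017 ang 1.2331 x at y=13 -201.45 [-216.  -27.] [-207.   -2.]
[347.  -1. 594. 109.] z 0.017 ang 1.2029 x at y=13 -227.28 [-224.   22.] [-188.  114.]
[458. 190. 562. 231.] z 0.017 ang 1.2125 x at y=13 -177.44 [-158.   66.] [-141.  109.]
[496. 140. 638. 201.] z 0.017 ang 1.2039 x at y=13 -201.73 [-177.   78.] [-154.  138.]
```

Call:
play_rows(rows="0.0005 0 0 0 0 0 0.015;0.001 0 0 0 0 0 0.015;0.001 0 0 0 0 0 0.015")

```text
t: 13.85
tool_pos: [0.4694, 0.2441, -0.0071]
eef_rot: [2.133, 2.302, -0.003]
contact_force: [7.2, -11.4, 3.1]
finger_gap: 0.0262
grip_force: 30.0
```

```bash
python3 - <<'E'
from h import *
st()
E
```

```text
t 13.85 pos [ 0.4694  0.2441 -0.0071] rack mm [-111.03   12.22] gauge yaw-TH 0.0024 Ftool [-11.97   6.34  -3.03] mom [-1.149 -1.837 -0.04 ] gap 0.026193037595666862 q6 0.2
```

Call:
play_rows(rows="0.0005 0 0 0 0 0 0.015;0.001 0 0 0 0 0 0.015;0.001 0 0 0 0 0 0.015")

```text
t: 14.15
tool_pos: [0.4694, 0.2443, -0.0071]
eef_rot: [2.132, 2.301, -0.004]
contact_force: [6.8, -14.3, 4.2]
finger_gap: 0.0256
grip_force: 30.0
```

```bash
python3 - <<'E'
from h import *
st()
E
```

```text
t 14.15 pos [ 0.4694  0.2443 -0.0071] rack mm [-111.22   12.21] gauge yaw-TH 0.0027 Ftool [-14.79   5.74  -4.1 ] mom [-1.205 -2.42   0.034] gap 0.02559669820764413 q6 0.2
```

Call:
play_rows(rows="-0.001 0 0 0 0 0 0.015;-0.001 0.0006 0 0 0 0 0.015;-0.001 0.0006 0 0 0 0 0.045;-0.001 0.0006 0 0 0 0 0.045;-0.001 0.0006 0 0 0 0 0.045;-0.001 0.0006 -0.02 0 0 0 0.045;-0.001 0.0006 -0.06 0 0 0 0.045;-0.001 0.0006 -0.105 0 0 0 0.045;-0.001 0.0006 -0.105 0 0 0 0")

```text
t: 15.05
tool_pos: [0.4719, 0.2483, 0.1032]
eef_rot: [2.132, 2.3, 0.013]
contact_force: [0.5, 0.3, 0.1]
finger_gap: 0.0404
grip_force: 0.0
```

```bash
python3 - <<'E'
from ang import *
st()
c=get_calibration("wrist");im=camera("wrist");cv2.imwrite("pics/w6.png",im)
lines(im,c,(.017,),(1.1,1.3))
print("stock");lines(im,c,(.03,),(-1.7,-1.45)); lines(im,c,(.03,),(1.45,1.7)); lines(im,c,(.03,),(-.1,.1))
h=cv2.cvtColor(im,cv2.COLOR_BGR2HSV);m=cv2.inRange(h,(10,90,80),(30,255,255));n,_,s,ce=cv2.connectedComponentsWithStats(m)
for i in range(1,n):
    if s[i,4]>40:print(s[i],ce[i],(rack(px2w("wrist",[ce[i]],.031,c)[0])*1e3).round(2))
E
```

```text
t 15.05 pos [0.4719 0.2483 0.1032] rack mm [-114.98   15.04] gauge yaw-TH 0.002 Ftool [ 0.28  0.57 -0.14] mom [-0.102 -0.016 -0.045] gap 0.04035920018845293 q6 0.2
[264.  74. 355. 106.] z 0.017 ang 1.2442 x at y=13 -201.98 [-212.  -17.] [-193.   38.]
[412. 132. 478. 159.] z 0.017 ang 1.2113 x at y=13 -201.07 [-178.   74.] [-162.  118.]
[269.  29. 472. 114.] z 0.017 ang 1.2025 x at y=13 -227.32 [-237.  -13.] [-190.  111.]
[394. 164. 462. 191.] z 0.017 ang 1.2047 x at y=13 -178.17 [-159.   64.] [-141.  109.]
stock
[181.  24. 268.  28.] z 0.03 ang 1.5282 x at y=13 -234.59 [-238.  -61.] [-236.  -12.]
[300  99  23  24 424] [310.80188679 110.90801887] [-190.75   11.47]
[187 351  15  83 567] [192.84656085 393.42328042] [  0.37 -72.17]
[425 350   6  17  74] [427.58108108 358.52702703] [-27.15  91.43]
[433 351  15  83 564] [441.63652482 393.78014184] [  1.57 103.73]
[205 352   6  15  59] [207.05084746 360.03389831] [-26.59 -60.1 ]
[ 132  453  406   27 6260] [341.135623   469.44169329] [68.04 33.6 ]
[119 462  17   6  43] [127.         464.51162791] [  63.98 -127.63]
```

```bash
cat > lev.py <<'E'
from h import *
s=read_state();M=R.from_rotvec(s["eef_rot"]).as_matrix();p=s["tool_pos"]
ex=np.array([np.cos(TH),np.sin(TH)]);ey=np.array([-ex[1],ex[0]])
H=np.array([-.19075,.0120]);A=1.204;u=np.array([np.cos(A),np.sin(A)])
Mz=np.array([[-np.cos(TH+A),0,0]]).T
bx=-np.array([np.cos(TH+A),np.sin(TH+A),0]);bz=np.array([0,0,-1.]);by=np.cross(bz,bx);G=np.c_[bx,by,bz]
print("turn",R.from_matrix(M.T@G).as_rotvec().round(4))
def tgt(e,ztip):
    c=H+u*(e+.0075);w=O+c[0]*ex+c[1]*ey;w=np.r_[w,ztip-.021];return M.T@(w-p)
print("hover",tgt(.030,.095).round(4),"start",tgt(.0295,.084).round(4))
for f in(.92,.87,.8,.7,.6,.5,.4,.3,.2,.1,.05,0):
    e=.054-.052*np.cos(f)+.0085*np.sin(f);z=.032+.052*np.sin(f)+.0085*np.cos(f);print(f,round(e,4),round(z,4),tgt(e,z).round(4))
E
python3 lev.py
```

```text
turn [ 0.0055  0.0021 -1.2021]
hover [0.0627 0.0337 0.0268] start [0.0628 0.0331 0.0378]
0.92 0.0293 0.0785 [0.0629 0.0329 0.0432]
0.87 0.027 0.0772 [0.0637 0.0307 0.0445]
0.8 0.0239 0.0752 [0.0648 0.0278 0.0465]
0.7 0.0197 0.072 [0.0663 0.0239 0.0497]
0.6 0.0159 0.0684 [0.0677 0.0204 0.0533]
0.5 0.0124 0.0644 [0.0689 0.0171 0.0573]
0.4 0.0094 0.0601 [0.07   0.0143 0.0616]
0.3 0.0068 0.0555 [0.071  0.0119 0.0662]
0.2 0.0047 0.0507 [0.0717 0.0099 0.071 ]
0.1 0.0031 0.0456 [0.0723 0.0083 0.076 ]
0.05 0.0025 0.0431 [0.0725 0.0077 0.0786]
0 0.002 0.0405 [0.0727 0.0073 0.0811]
```

Call:
play_rows(rows="0.04 0.02 0 0 0 -0.15 0;0.063 0.0337 0 0.0055 0.002 -0.3 0;0.063 0.0337 0 0.0055 0.002 -0.45 0;0.063 0.0337 0 0.0055 0.002 -0.6 0;0.063 0.0337 0 0.0055 0.002 -0.75 0;0.063 0.0337 0 0.0055 0.002 -0.9 0;0.063 0.0337 0 0.0055 0.002 -1.05 0;0.063 0.0337 0.01 0.0055 0.002 -1.202 0;0.063 0.0337 0.025 0.0055 0.002 -1.202 0;0.063 0.0337 0.025 0.0055 0.002 -1.202 0;0.063 0.0337 0.025 0.0055 0.002 -1.202 0")

```text
t: 16.2
tool_pos: [0.4963, 0.3119, 0.0714]
eef_rot: [-0.459, -3.1, 0.006]
contact_force: [0.4, 0.7, 0.1]
finger_gap: 0.0003
grip_force: 0.0
```

```bash
python3 lev.py; python3 - <<'E'
from h import *
st();s=read_state();print(w2px("wrist",s["tool_pos"]+np.array([0,0,.021])))
c=get_calibration("wrist");im=camera("wrist");cv2.imwrite("pics/w7.png",im)
for q in("lock_lever","blade"):print(q,[(round(b["p"],2),b["rect"]) for b in boxes_of(q,"wrist")])
for e,lat,z in((.0135,.006,.08),(.0135,-.006,.08)):pass
E
```

```text
turn [-0.0052 -0.0071 -0.0011]
hover [-0.0025  0.0017 -0.0026] start [-0.0021  0.0018  0.0084]
0.92 0.0293 0.0785 [-0.0019  0.0018  0.0139]
0.87 0.027 0.0772 [0.0004 0.0018 0.0152]
0.8 0.0239 0.0752 [0.0035 0.0018 0.0172]
0.7 0.0197 0.072 [0.0076 0.0018 0.0205]
0.6 0.0159 0.0684 [0.0114 0.0018 0.0241]
0.5 0.0124 0.0644 [0.0148 0.0019 0.0281]
0.4 0.0094 0.0601 [0.0178 0.0019 0.0325]
0.3 0.0068 0.0555 [0.0204 0.0019 0.0371]
0.2 0.0047 0.0507 [0.0224 0.0019 0.0419]
0.1 0.0031 0.0456 [0.024  0.002  0.0469]
0.05 0.0025 0.0431 [0.0246 0.002  0.0495]
0 0.002 0.0405 [0.0251 0.002  0.0521]
t 16.2 pos [0.4963 0.3119 0.0714] rack mm [-176.59   44.02] gauge yaw-TH 1.2029 Ftool [-0.2   0.82 -0.11] mom [-0.097 -0.128  0.001] gap 0.0003360945058145926 q6 -0.91
[[318.55185094 299.97525684]]
lock_lever [(0.88, [311.6, 256.4, 26.0, 38.4])]
blade [(0.65, [302.0, 167.5, 40.1, 181.4]), (0.22, [1.0, 56.1, 424.8, 269.9])]
```

View pics/w7.png

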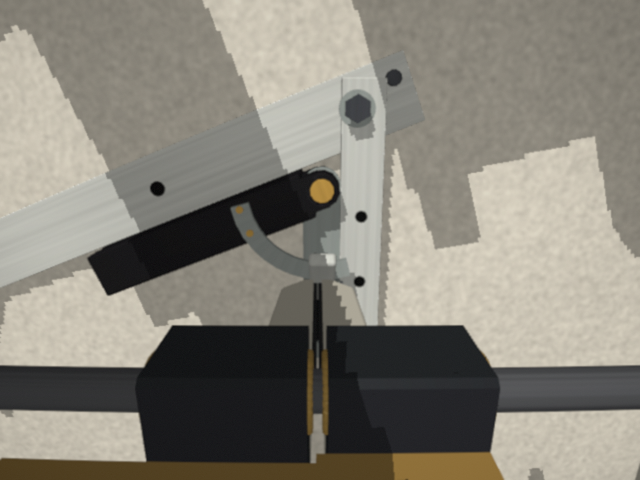

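Call:
play_rows(rows="-0.002 0.002 0.006 -0.005 -0.007 0 0;-0.002 0.002 0.0115 -0.005 -0.007 0 0;0.0004 0.002 0.0152 -0.005 -0.007 0 0;0.0035 0.002 0.0172 -0.005 -0.007 0 0;0.0055 0.002 0.019 -0.005 -0.007 0 0;0.0055 0.002 0.019 -0.005 -0.007 0 0")

```text
t: 16.95
tool_pos: [0.4929, 0.3156, 0.0539]
eef_rot: [0.459, 3.104, 0.002]
contact_force: [2.1, -0.4, 1.9]
finger_gap: 0.0004
grip_force: 1.3
```

```bash
python3 lev.py; python3 - <<'E'
from h import *
st()
E
```

```text
turn [ 0.002   0.0032 -0.0006]
hover [-0.007  -0.0009 -0.0201] start [-0.0064 -0.0009 -0.0091]
0.92 0.0293 0.0785 [-0.0062 -0.0009 -0.0036]
0.87 0.027 0.0772 [-0.0039 -0.0009 -0.0023]
0.8 0.0239 0.0752 [-0.0008 -0.0009 -0.0003]
0.7 0.0197 0.072 [ 0.0034 -0.0009  0.0029]
0.6 0.0159 0.0684 [ 0.0072 -0.0009  0.0065]
0.5 0.0124 0.0644 [ 0.0107 -0.0009  0.0105]
0.4 0.0094 0.0601 [ 0.0137 -0.0009  0.0148]
0.3 0.0068 0.0555 [ 0.0163 -0.0009  0.0194]
0.2 0.0047 0.0507 [ 0.0184 -0.001   0.0242]
0.1 0.0031 0.0456 [ 0.0201 -0.001   0.0292]
0.05 0.0025 0.0431 [ 0.0207 -0.001   0.0318]
0 0.002 0.0405 [ 0.0212 -0.001   0.0344]
t 16.95 pos [0.4929 0.3156 0.0539] rack mm [-180.62   40.88] gauge yaw-TH 1.2034 Ftool [-2.13  0.27 -1.88] mom [-0.032 -0.48   0.016] gap 0.00037946058041060665 q6 -0.9
```

Call:
play_rows(rows="0.003 0 0.0025 0 0 0 0;0.006 0 0.005 0 0 0 0;0.0077 0 0.007 0 0 0 0;0.0093 0 0.009 0 0 0 0;0.011 0 0.0112 0 0 0 0;0.0123 0 0.0135 0 0 0 0;0.0137 0 0.0158 0 0 0 0;0.0149 0 0.0181 0 0 0 0;0.0169 0 0.0229 0 0 0 0;0.0185 0 0.0279 0 0 0 0")

```text
t: 17.95
tool_pos: [0.4742, 0.3213, 0.0255]
eef_rot: [0.46, 3.106, 0.002]
contact_force: [-2.4, 0.9, 5.6]
finger_gap: 0.0005
grip_force: 3.0
```

```bash
python3 lev.py|tail -4; python3 - <<'E'
from h import *
st()
E
```

```text
0.2 0.0047 0.0507 [-0.0011 -0.0009 -0.0041]
0.1 0.0031 0.0456 [ 0.0005 -0.0009  0.0009]
0.05 0.0025 0.0431 [ 0.0011 -0.0009  0.0034]
0 0.002 0.0405 [ 0.0016 -0.0009  0.006 ]
t 17.95 pos [0.4742 0.3213 0.0255] rack mm [-187.62   22.67] gauge yaw-TH 1.2031 Ftool [ 2.53  0.13 -5.59] mom [-0.08   0.168 -0.064] gap 0.0004542487384610406 q6 -0.88
```

Call:
play_rows(rows="0.0014 0 0.001 0 0 0 0;0.0018 0 0.003 0 0 0 0;0.002 0 0.005 0 0 0 0;0.002 0 0.007 0 0 0 0;0.002 0 0.007 0 0 0 0")

```text
t: 18.45
tool_pos: [0.4728, 0.3218, 0.0193]
eef_rot: [0.46, 3.106, 0.003]
contact_force: [-2.1, 0.2, 7.8]
finger_gap: 0.0004
grip_force: 4.1
```

```bash
python3 lev.py|tail -3; python3 - <<'E'
from h import *
st()
E
```

```text
0.1 0.0031 0.0456 [-0.001  -0.001  -0.0053]
0.05 0.0025 0.0431 [-0.0004 -0.001  -0.0028]
0 0.002 0.0405 [ 0.0001 -0.001  -0.0002]
t 18.45 pos [0.4728 0.3218 0.0193] rack mm [-188.25   21.36] gauge yaw-TH 1.2032 Ftool [ 2.05 -0.39 -7.77] mom [0.087 0.293 0.035] gap 0.0003941446407946395 q6 -0.87
```

Call:
play_rows(rows="0.0008 0 0.0015 0 0 0 0;0.0008 0 0.003 0 0 0 0;0.0008 0 0.003 0 0 0 0")

```text
t: 18.75
tool_pos: [0.4729, 0.3221, 0.0186]
eef_rot: [0.459, 3.103, 0.004]
contact_force: [-6.4, -3.0, 23.5]
finger_gap: 0.0002
grip_force: 11.9
```

```bash
python3 lev.py|tail -1; python3 - <<'E'
from h import *
st()
E
```

```text
0 0.002 0.0405 [ 0.0001 -0.0013 -0.0009]
t 18.75 pos [0.4729 0.3221 0.0186] rack mm [-188.55   21.46] gauge yaw-TH 1.2035 Ftool [  5.19  -4.62 -23.51] mom [0.812 0.693 0.015] gap 0.00023606765016165326 q6 -0.87
```

Call:
play_rows(rows="0 0 -0.003 0 0 0 0;0 0 -0.03 0 0 0 0;0 0 -0.08 0 0 0.1 0;-0.02 0 -0.085 0 0 0.25 0;-0.02 0 -0.085 0 0 0.4 0;-0.02 0 -0.085 0 0 0.55 0.045;-0.02 0 -0.085 0 0 0.7 0.045;-0.02 0 -0.085 0 0 0.85 0.045;-0.02 0 -0.085 0 0 1 0.045;-0.02 0 -0.085 0 0 1.15 0.045;-0.02 0 -0.085 0 0 1.203 0.045;-0.02 0 -0.085 0 0 1.203 0.045")

```text
t: 19.95
tool_pos: [0.4907, 0.3158, 0.1001]
eef_rot: [2.138, 2.301, 0.002]
contact_force: [-0.1, -0.0, 0.2]
finger_gap: 0.0447
grip_force: 0.0
```

```bash
python3 - <<'E'
from ang import *
st();s=read_state();M=R.from_rotvec(s["eef_rot"]).as_matrix();p=s["tool_pos"]
ex=np.array([np.cos(TH),np.sin(TH)]);ey=np.array([-ex[1],ex[0]])
w=O+-.1112*ex+.0122*ey
for z in(.09,-.0075):print("to grip",(M.T@(np.r_[w,z]-p)).round(4))
print("Mz",M[:,2].round(4))
c=get_calibration("wrist");im=camera("wrist");cv2.imwrite("pics/w8.png",im)
lines(im,c,(.017,),(1.1,1.3))
h=cv2.cvtColor(im,cv2.COLOR_BGR2HSV);m=cv2.inRange(h,(10,90,80),(30,255,255));n,_,st_,ce=cv2.connectedComponentsWithStats(m)
for i in range(1,n):
    if st_[i,4]>8 and ce[i][1]<340:print(st_[i],ce[i],(rack(px2w("wrist",[ce[i]],.033,c)[0])*1e3).round(2))
g=im.mean(2)
for r in(200,240,280):print(r,g[r-2:r+3,200:420].mean(0)[::4].round().astype(int))
E
```

```text
t 19.95 pos [0.4907 0.3158 0.1001] rack mm [-180.93   38.78] gauge yaw-TH -0.0001 Ftool [-0.04 -0.07 -0.15] mom [-0.084 -0.051 -0.009] gap 0.0446717240613882 q6 0.31
to grip [-0.0697 -0.0266  0.01  ]
to grip [-0.0698 -0.0267  0.1075]
Mz [ 1.4e-03  5.0e-04 -1.0e+00]
[256. 194. 337. 217.] z 0.017 ang 1.283 x at y=13 -201.58 [-206.   -1.] [-190.   51.]
[265. 213. 362. 250.] z 0.017 ang 1.1922 x at y=13 -190.21 [-193.    5.] [-168.   68.]
[203. 133. 451. 227.] z 0.017 ang 1.2087 x at y=13 -226.72 [-244.  -32.] [-184.  125.]
[357. 230. 434. 259.] z 0.017 ang 1.2084 x at y=13 -201.07 [-182.   64.] [-162.  116.]
[359. 264. 421. 287.] z 0.017 ang 1.2008 x at y=13 -178.77 [-158.   67.] [-142.  109.]
[258. 149. 493. 240.] z 0.017 ang 1.2015 x at y=13 -229.37 [-234.    2.] [-175.  155.]
[270 212  12   6  33] [275.66666667 214.12121212] [-196.29   13.31]
[264 289   4   6  17] [265.47058824 291.17647059] [-145.77    5.41]
[284 289   6   6  29] [286.4137931  291.27586207] [-145.7    18.78]
200 [168 172 174 175 172 170 177 168 173 175 168 168 172 170 151 123 120 119
 105 134 152 161 165 167 168 168 167 164 124 147 166 167 169 168 167 165
 164 165 167 169 169 169 167 166 157 135 120 113 120 127 128 126 125 124
 131]
240 [175 152 160 160 161 163 138 142 151 146 151 140 129 127  21  22  21  21
  22  36  71 115 147 161 162 162 162 164 165 166 167 168 165 153 132 110
  94  88  90  83  81  65  81  87  89  95 100 109 113 114 114 115 115 114
 115]
280 [125 120 115 117 119 118 119 117 119 121 116 111 103  97  78  47  35  30
  25  25  27  31  40  53  68  84  87  87  87  87  88  91 114 125 124 124
 121 122 124 123 123 125 121 116  97  99 102 107 117 120 111  97  89  86
  87]
```

Call:
play_rows(rows="-0.04 -0.015 0.01 0 0 0 0.045;-0.07 -0.0265 0.01 0 0 0 0.045;-0.07 -0.0265 0.05 0 0 0 0.045;-0.07 -0.0265 0.09 0 0 0 0.045;-0.07 -0.0265 0.105 0 0 0 0.045;-0.07 -0.0265 0.107 0 0 0 0.045;-0.07 -0.0265 0.107 0 0 0 0.015;-0.07 -0.0265 0.107 0 0 0 0.015;-0.07 -0.0265 0.107 0 0 0 0.015;-0.07 -0.0265 0.107 0 0 0 0.015")

```text
t: 21.0
tool_pos: [0.4701, 0.2444, -0.0052]
eef_rot: [2.136, 2.302, 0.004]
contact_force: [-3.6, -1.9, 5.4]
finger_gap: 0.0253
grip_force: 30.0
```

```bash
python3 - <<'E'
from h import *
st()
E
```

```text
t 21.0 pos [ 0.4701  0.2444 -0.0052] rack mm [-111.24   12.98] gauge yaw-TH 0.0009 Ftool [-1.65 -3.73 -5.44] mom [ 0.653 -0.12  -0.134] gap 0.025317082525898614 q6 0.19
```

Call:
play_rows(rows="-0.004 0.003 0 0 0 0 0.015;-0.015 0.01 -0.003 0 0 0 0.015;-0.025 0.016 -0.035 0 0 0 0.015;-0.025 0.016 -0.08 0 0 0 0.015;-0.06 0.016 -0.085 0 0 0 0.015;-0.11 0.016 -0.085 0 0 0 0.015;-0.16 0.016 -0.085 0 0 0 0.015;-0.21 0.016 -0.085 0 0 0 0.015;-0.26 0.016 -0.085 0 0 0 0.015;-0.31 0.016 -0.085 0 0 0 0.015;-0.35 0.016 -0.085 0 0 0 0.015;-0.376 0.016 -0.085 0 0 0 0.015")

```text
t: 22.2
tool_pos: [0.5141, -0.1337, 0.0787]
eef_rot: [2.138, 2.297, 0.003]
contact_force: [1.1, 0.3, -4.2]
finger_gap: 0.0255
grip_force: 30.0
```

Call:
play_rows(rows="0 0 0 0 0 0 0.015;0 0 0 0 0 0 0.015")

```text
t: 22.4
tool_pos: [0.5136, -0.1305, 0.0783]
eef_rot: [2.139, 2.299, 0.004]
contact_force: [-0.1, 0.3, -4.8]
finger_gap: 0.0255
grip_force: 30.0
```

```bash
python3 - <<'E'
from ang import *
st()
c=get_calibration("wrist");im=camera("wrist");cv2.imwrite("pics/w9.png",im)
print("arm");lines(im,c,(.018,),(.6,1.05));print("blade");lines(im,c,(.015+.085,),(1.1,1.3));print("bar");lines(im,c,(.008,),(-.04,.04));lines(im,c,(.008,),(3.1,3.2));lines(im,c,(.008,),(-3.2,-3.1))
E
```

```text
t 22.4 pos [ 0.5136 -0.1305  0.0783] rack mm [265.8   28.67] gauge yaw-TH -0.0019 Ftool [ 0.26 -0.07  4.78] mom [-0.011 -0.184 -0.005] gap 0.02549181897700436 q6 -0.53
arm
[371.   0. 459.  88.] z 0.018 ang 0.844 x at y=13 94.73 [134.  57.] [178. 107.]
[378.  -0. 463.  87.] z 0.018 ang 0.8439 x at y=13 91.65 [134.  60.] [177. 109.]
blade
[310.  67. 429. 113.] z 0.1 ang 1.2177 x at y=13 169.87 [175.  26.] [191.  70.]
[474. 173. 542. 201.] z 0.1 ang 1.2026 x at y=13 183.9 [213.  89.] [224. 117.]
[288. 109. 466. 179.] z 0.1 ang 1.2091 x at y=13 187.61 [189.  18.] [215.  86.]
[480. 159. 549. 188.] z 0.1 ang 1.203 x at y=13 177.8 [208.  91.] [219. 119.]
[300.  73. 480. 147.] z 0.1 ang 1.1988 x at y=13 173.02 [177.  22.] [203.  90.]
bar
[279. 128. 283. 282.] z 0.008 ang 0.0046 x at y=13 1674.99 [200.   6.] [296.   7.]
[263.   1. 269. 189.] z 0.008 ang 0.0024 x at y=13 5805.26 [132.  -1.] [236.  -0.]
[266.   1. 273. 227.] z 0.008 ang 0.0027 x at y=13 4542.52 [132.   1.] [259.   1.]
[351. 209. 352. 137.] z 0.008 ang -3.1371 x at y=13 -7929.21 [248.  49.] [205.  49.]
```

Call:
play_rows(rows="0 0 0.04 0 0 -0.004 0.015;0 0 0.07 0 0 -0.004 0.015;0 0 0.079 0 0 -0.004 0.015;0 0 0.082 0 0 -0.004 0.015;0 -0.006 0.0835 0 0 -0.004 0.015;0 -0.011 0.0835 0 0 -0.004 0.015;0 -0.0135 0.0835 0 0 -0.004 0.015;0 -0.015 0.0835 0 0 -0.004 0.015;0 -0.015 0.0835 0 0 -0.004 0.015")

```text
t: 23.35
tool_pos: [0.4994, -0.1309, -0.0044]
eef_rot: [2.132, 2.304, 0.005]
contact_force: [1.0, -0.5, -5.2]
finger_gap: 0.0259
grip_force: 30.0
```

```bash
python3 - <<'E'
from h import *
st()
E
```

```text
t 23.35 pos [ 0.4994 -0.1309 -0.0044] rack mm [265.16  14.44] gauge yaw-TH 0.0039 Ftool [-0.59  0.89  5.24] mom [-0.115 -0.103 -0.027] gap 0.025928444829855388 q6 -0.55
```

Call:
play_rows(rows="0 -0.0005 0.0008 0 0 0 0.015;0 -0.0015 0.0012 0 0 0 0.015;0 -0.0025 0.0012 0 0 0 0.015;0 -0.0035 0.0012 0 0 0 0.015;0 -0.0035 0.0012 0 0 0 0.015")

```text
t: 23.85
tool_pos: [0.4986, -0.1314, -0.0051]
eef_rot: [2.13, 2.3, 0.009]
contact_force: [6.6, 2.3, 2.8]
finger_gap: 0.0259
grip_force: 30.0
```

```bash
python3 - <<'E'
from h import *
st()
E
```

```text
t 23.85 pos [ 0.4986 -0.1314 -0.0051] rack mm [265.62  13.66] gauge yaw-TH 0.003 Ftool [ 1.78  6.75 -2.73] mom [-1.166  0.422  0.238] gap 0.025851498521441946 q6 -0.56
```

Call:
play_rows(rows="0.006 0.0006 0 0 0 0 0.015;0.012 0.0008 0 0 0 0 0.015;0.018 0.0008 0 0 0 0 0.015;0.024 0.0008 0 0 0 0 0.015;0.026 0.0008 0 0 0 0 0.015;0.028 0.0008 0 0 0 0 0.015")

```text
t: 24.45
tool_pos: [0.4969, -0.1051, -0.0051]
eef_rot: [2.128, 2.301, 0.005]
contact_force: [2.4, -5.5, 2.2]
finger_gap: 0.0257
grip_force: 30.0
```

```bash
python3 - <<'E'
from h import *
st()
E
```

```text
t 24.45 pos [ 0.4969 -0.1051 -0.0051] rack mm [239.24  13.9 ] gauge yaw-TH 0.0044 Ftool [-5.67  2.01 -2.2 ] mom [-0.484 -0.917  0.121] gap 0.025714990375192544 q6 -0.51
```

Call:
play_rows(rows="0.005 0 0 0 0 0 0.015;0.01 0 0 0 0 0 0.015;0.015 0 0 0 0 0 0.015;0.018 0 0 0 0 0 0.015;0.02 0 0 0 0 0 0.015")

```text
t: 24.95
tool_pos: [0.4951, -0.0854, -0.0051]
eef_rot: [2.128, 2.301, 0.004]
contact_force: [2.7, -7.0, 2.1]
finger_gap: 0.0255
grip_force: 30.0
```

```bash
python3 - <<'E'
from h import *
st()
E
```

```text
t 24.95 pos [ 0.4951 -0.0854 -0.0051] rack mm [219.49  13.59] gauge yaw-TH 0.0043 Ftool [-7.21  2.12 -2.1 ] mom [-0.261 -1.244  0.33 ] gap 0.025491378136838907 q6 -0.47
```

Call:
play_rows(rows="0.004 0 0 0 0 0 0.015;0.008 0 0 0 0 0 0.015;0.012 0 0 0 0 0 0.015;0.016 0 0 0 0 0 0.015;0.02 0 0 0 0 0 0.015;0.024 0 0 0 0 0 0.015;0.028 0 0 0 0 0 0.015;0.032 0 0 0 0 0 0.015;0.035 0 0 0 0 0 0.015")

```text
t: 25.85
tool_pos: [0.4924, -0.0504, -0.0051]
eef_rot: [2.128, 2.301, 0.005]
contact_force: [2.1, -7.5, 2.6]
finger_gap: 0.0257
grip_force: 30.0
```

```bash
cat > fine.py <<'E'
from ang import *
st()
c=get_calibration("wrist");im=camera("wrist")
lines(im,c,(.017,),(.9,1.3))
E
python3 fine.py
```

```text
t 25.85 pos [ 0.4924 -0.0504 -0.0051] rack mm [184.38  13.44] gauge yaw-TH 0.0042 Ftool [-7.69  1.51 -2.61] mom [-0.184 -1.327  0.263] gap 0.025729792115327943 q6 -0.41
[332.  75. 437. 118.] z 0.017 ang 1.2125 x at y=13 94.12 [96. 18.] [111.  57.]
[288. 109. 467. 181.] z 0.017 ang 1.2047 x at y=13 112.11 [108.   2.] [134.  71.]
[475. 175. 543. 204.] z 0.017 ang 1.1978 x at y=13 108.28 [132.  74.] [143. 102.]
[482. 161. 549. 190.] z 0.017 ang 1.1978 x at y=13 102.14 [127.  76.] [138. 104.]
[303.  74. 481. 149.] z 0.017 ang 1.1947 x at y=13 97.67 [95.  7.] [122.  75.]
[295.  11. 404.  78.] z 0.017 ang 1.0623 x at y=13 79.46 [75.  5.] [97. 44.]
[569. 173. 638. 209.] z 0.017 ang 1.1427 x at y=13 86.18 [131. 111.] [145. 142.]
[284.   1. 383.  53.] z 0.017 ang 1.1237 x at y=13 77.18 [71.  1.] [88. 36.]
[383.  59. 622. 209.] z 0.017 ang 1.0678 x at y=13 77.83 [90. 36.] [145. 135.]
[466. 116. 555. 172.] z 0.017 ang 1.0644 x at y=13 79.39 [110.  68.] [130. 105.]
[423.   0. 602. 117.] z 0.017 ang 1.0674 x at y=13 50.72 [71. 49.] [110. 120.]
```

Call:
play_rows(rows="0.003 0 0 0 0 0 0.015;0.006 0 0 0 0 0 0.015;0.009 0 0 0 0 0 0.015;0.012 0 0 0 0 0 0.015;0.014 0 0 0 0 0 0.015;0.014 0 0 0 0 0 0.015")

```text
t: 26.5
tool_pos: [0.4913, -0.0362, -0.0051]
eef_rot: [2.129, 2.301, 0.005]
contact_force: [2.3, -5.7, 2.9]
finger_gap: 0.0256
grip_force: 30.0
```

```bash
python3 fine.py
```

```text
t 26.5 pos [ 0.4913 -0.0362 -0.0051] rack mm [170.1   13.38] gauge yaw-TH 0.0042 Ftool [-5.84  1.86 -2.83] mom [-0.307 -1.039  0.265] gap 0.025563253382400015 q6 -0.38
[306.  65. 431. 114.] z 0.017 ang 1.2259 x at y=13 79.9 [78.  9.] [95. 55.]
[475. 175. 542. 203.] z 0.017 ang 1.198 x at y=13 94.08 [118.  74.] [129. 101.]
[289. 109. 465. 180.] z 0.017 ang 1.2045 x at y=13 97.85 [94.  2.] [120.  70.]
[482. 161. 549. 190.] z 0.017 ang 1.1976 x at y=13 87.91 [112.  76.] [123. 104.]
[584. 180. 639. 207.] z 0.017 ang 1.1711 x at y=13 75.36 [119. 117.] [130. 142.]
[300.  80. 482. 147.] z 0.017 ang 1.2444 x at y=13 85.81 [84.  6.] [107.  75.]
[312.  52. 433. 112.] z 0.017 ang 1.1494 x at y=13 75.11 [74. 11.] [94. 56.]
[211.   0. 433. 107.] z 0.017 ang 1.1501 x at y=13 73.63 [ 57. -24.] [93. 55.]
[526. 154. 639. 212.] z 0.017 ang 1.1461 x at y=13 73.55 [109.  92.] [132. 142.]
[203.   0. 280.  37.] z 0.017 ang 1.1474 x at y=13 75.14 [ 57. -27.] [69. -1.]
[375.  -1. 614. 125.] z 0.017 ang 1.1491 x at y=13 47.73 [56. 33.] [ 98. 125.]
```

Call:
play_rows(rows="0.002 0 0 0 0 0 0.015;0.004 0 0 0 0 0 0.015;0.006 0 0 0 0 0 0.015;0.006 0 0 0 0 0 0.015")

```text
t: 26.95
tool_pos: [0.4909, -0.0303, -0.0051]
eef_rot: [2.128, 2.301, 0.005]
contact_force: [2.0, -5.0, 3.1]
finger_gap: 0.0257
grip_force: 30.0
```

```bash
python3 fine.py
```

```text
t 26.95 pos [ 0.4909 -0.0303 -0.0051] rack mm [164.2   13.38] gauge yaw-TH 0.0042 Ftool [-5.15  1.67 -3.02] mom [-0.298 -1.112  0.255] gap 0.025658412152568397 q6 -0.37
[172.   1. 432. 117.] z 0.017 ang 1.1764 x at y=13 72.52 [ 51. -38.] [90. 55.]
[475. 175. 543. 204.] z 0.017 ang 1.1976 x at y=13 88.14 [112.  74.] [123. 102.]
[289. 109. 465. 180.] z 0.017 ang 1.2046 x at y=13 91.96 [88.  2.] [114.  70.]
[482. 161. 549. 190.] z 0.017 ang 1.1974 x at y=13 81.97 [106.  76.] [117. 104.]
[588. 182. 639. 205.] z 0.017 ang 1.1977 x at y=13 72.71 [114. 119.] [123. 142.]
[303.  73. 483. 150.] z 0.017 ang 1.1904 x at y=13 77.29 [75.  7.] [102.  76.]
[529. 158. 638. 209.] z 0.017 ang 1.1829 x at y=13 72.12 [105.  94.] [125. 142.]
[168.   3. 280.  51.] z 0.017 ang 1.1809 x at y=13 73.41 [ 52. -40.] [68. -1.]
[348.  -1. 617. 127.] z 0.017 ang 1.184 x at y=13 46.46 [51. 23.] [ 93. 127.]
```

Call:
play_rows(rows="0.001 0 0 0 0 0 0.015;0.001 0 0 0 0 0 0.015")

```text
t: 27.2
tool_pos: [0.4908, -0.0294, -0.0051]
eef_rot: [2.128, 2.301, 0.005]
contact_force: [1.9, -6.8, 2.8]
finger_gap: 0.0257
grip_force: 30.0
```

```bash
python3 fine.py
```

```text
t 27.2 pos [ 0.4908 -0.0294 -0.0051] rack mm [163.33  13.37] gauge yaw-TH 0.0042 Ftool [-6.98  1.34 -2.8 ] mom [-0.318 -1.105  0.232] gap 0.025652357706535747 q6 -0.36
[289. 109. 466. 181.] z 0.017 ang 1.2043 x at y=13 91.11 [87.  2.] [113.  70.]
[474. 177. 543. 203.] z 0.017 ang 1.2342 x at y=13 90.65 [112.  73.] [122. 102.]
[482. 161. 549. 190.] z 0.017 ang 1.1974 x at y=13 81.14 [106.  76.] [117. 104.]
[172.   3. 342.  78.] z 0.017 ang 1.1766 x at y=13 72.28 [ 51. -38.] [76. 21.]
[302.  73. 478. 148.] z 0.017 ang 1.1911 x at y=13 76.48 [74.  7.] [101.  73.]
[528. 159. 638. 208.] z 0.017 ang 1.1888 x at y=13 72.07 [104.  94.] [124. 142.]
[168.   6. 280.  54.] z 0.017 ang 1.1852 x at y=13 73.19 [ 52. -40.] [68. -1.]
[344.  -1. 619. 128.] z 0.017 ang 1.1888 x at y=13 46.31 [50. 22.] [ 92. 128.]
[343.  77. 438. 118.] z 0.017 ang 1.1871 x at y=13 71.9 [75. 22.] [90. 57.]
```

Call:
play_rows(rows="0.001 0 0 0 0 0 0.015;0.001 0 0 0 0 0 0.015")

```text
t: 27.45
tool_pos: [0.4908, -0.0286, -0.0051]
eef_rot: [2.128, 2.301, 0.005]
contact_force: [1.9, -7.3, 2.6]
finger_gap: 0.0257
grip_force: 30.0
```

```bash
python3 fine.py | egrep "^t|-1. 6|639|638"
```

```text
t 27.45 pos [ 0.4908 -0.0286 -0.0051] rack mm [162.5   13.42] gauge yaw-TH 0.0043 Ftool [-7.45  1.35 -2.53] mom [-0.265 -1.288  0.324] gap 0.025740760912406627 q6 -0.36
[588. 182. 639. 204.] z 0.017 ang 1.2047 x at y=13 71.78 [112. 119.] [121. 142.]
[524. 157. 638. 208.] z 0.017 ang 1.1949 x at y=13 71.81 [103.  92.] [123. 142.]
```

Call:
play_rows(rows="0.001 0 0 0 0 0 0.015;0.001 0 0 0 0 0 0.015")

```text
t: 27.7
tool_pos: [0.491, -0.0281, -0.0051]
eef_rot: [2.127, 2.301, 0.004]
contact_force: [2.6, -9.6, 0.6]
finger_gap: 0.0257
grip_force: 30.0
```

```bash
python3 fine.py
```

```text
t 27.7 pos [ 0.491  -0.0281 -0.0051] rack mm [162.05  13.65] gauge yaw-TH 0.0047 Ftool [-9.75  1.84 -0.52] mom [-0.297 -1.734  0.149] gap 0.025690577174184482 q6 -0.36
[172.   8. 430. 115.] z 0.017 ang 1.1999 x at y=13 71.25 [ 51. -38.] [87. 54.]
[474. 176. 543. 202.] z 0.017 ang 1.2334 x at y=13 88.79 [110.  73.] [120. 102.]
[289. 110. 465. 180.] z 0.017 ang 1.2101 x at y=13 89.85 [86.  2.] [111.  70.]
[481. 161. 549. 189.] z 0.017 ang 1.2038 x at y=13 79.94 [104.  76.] [115. 104.]
[302.  73. 480. 148.] z 0.017 ang 1.1984 x at y=13 75.32 [73.  7.] [99. 75.]
[528. 158. 638. 206.] z 0.017 ang 1.2026 x at y=13 71.48 [103.  94.] [121. 142.]
[168.  10. 280.  56.] z 0.017 ang 1.1988 x at y=13 72.55 [ 52. -40.] [67. -1.]
[338.  -1. 620. 126.] z 0.017 ang 1.2025 x at y=13 45.83 [48. 20.] [ 90. 128.]
```

Call:
play_rows(rows="-0.001 -0.0012 0 0 0 0 0.015;-0.001 -0.0012 0 0 0 0 0.015")

```text
t: 27.95
tool_pos: [0.4907, -0.0282, -0.005]
eef_rot: [2.128, 2.299, 0.008]
contact_force: [5.4, -4.1, -0.3]
finger_gap: 0.0258
grip_force: 30.0
```

```bash
python3 fine.py
```

```text
t 27.95 pos [ 0.4907 -0.0282 -0.005 ] rack mm [162.14  13.35] gauge yaw-TH 0.0035 Ftool [-4.49  5.11  0.38] mom [-0.962 -0.792  0.252] gap 0.02577243312011821 q6 -0.36
[173.   8. 431. 115.] z 0.017 ang 1.2011 x at y=13 71.21 [ 51. -38.] [87. 55.]
[475. 175. 543. 203.] z 0.017 ang 1.2011 x at y=13 86.14 [110.  73.] [121. 102.]
[289. 109. 467. 180.] z 0.017 ang 1.207 x at y=13 89.85 [86.  2.] [112.  71.]
[481. 161. 549. 189.] z 0.017 ang 1.2012 x at y=13 80.0 [104.  75.] [115. 104.]
[302.  73. 483. 149.] z 0.017 ang 1.1961 x at y=13 75.32 [73.  7.] [100.  76.]
[529. 157. 638. 205.] z 0.017 ang 1.2028 x at y=13 71.51 [103.  94.] [121. 142.]
[168.  10. 280.  56.] z 0.017 ang 1.1989 x at y=13 72.57 [ 52. -40.] [67. -1.]
[339.  -1. 621. 125.] z 0.017 ang 1.2024 x at y=13 45.83 [49. 20.] [ 90. 128.]
```

Flat on the bar and blade/arm parallel (arm at 1.2024, same as the bolted arm). Release and rise.

Call:
play_rows(rows="-0.0005 0.0005 0 0 0 0 0.015;-0.001 0.001 0 0 0 0 0.015;-0.001 0.001 0 0 0 0 0.04;-0.001 0.001 0 0 0 0 0.045;-0.001 0.001 0 0 0 0 0.045;-0.001 0.001 -0.03 0 0 0 0.045;-0.001 0.001 -0.07 0 0 0 0.045;-0.001 0.001 -0.12 0 0 0 0.045;-0.001 0.001 -0.12 0 0 0 0.045;-0.001 0.001 -0.12 0 0 0 0.045")

```text
t: 29.0
tool_pos: [0.4879, -0.0271, 0.1145]
eef_rot: [2.131, 2.305, 0.005]
contact_force: [0.2, -0.3, -0.3]
finger_gap: 0.0451
grip_force: 0.0
```

```bash
python3 - <<'E'
from ang import *
st()
c=get_calibration("wrist");im=camera("wrist");cv2.imwrite("pics/w10.png",im)
lines(im,c,(.017,),(1.1,1.3));print("stock/bar")
for z in(.03,.008):lines(im,c,(z,),(-.05,.05));lines(im,c,(z,),(3.08,3.15));lines(im,c,(z,),(-3.15,-3.08))
h=cv2.cvtColor(im,cv2.COLOR_BGR2HSV);m=cv2.inRange(h,(10,90,80),(30,255,255));n,_,s,ce=cv2.connectedComponentsWithStats(m)
for i in range(1,n):
    if s[i,4]>8 and ce[i][1]<340:print(s[i],ce[i],(rack(px2w("wrist",[ce[i]],.033,c)[0])*1e3).round(2))
E
```

```text
t 29.0 pos [ 0.4879 -0.0271  0.1145] rack mm [160.87  10.72] gauge yaw-TH 0.0046 Ftool [-0.33  0.12  0.28] mom [-0.095 -0.046 -0.024] gap 0.045112549628064165 q6 -0.36
[263.  64. 384. 114.] z 0.017 ang 1.1976 x at y=13 71.37 [ 57. -23.] [87. 53.]
[305. 112. 402. 150.] z 0.017 ang 1.2106 x at y=13 89.67 [86.  3.] [110.  66.]
[313.  92. 410. 133.] z 0.017 ang 1.1943 x at y=13 75.89 [74.  8.] [99. 71.]
[261.  19. 498. 120.] z 0.017 ang 1.2016 x at y=13 45.74 [ 31. -24.] [ 90. 127.]
[443. 139. 497. 162.] z 0.017 ang 1.1949 x at y=13 70.8 [102.  92.] [117. 129.]
stock/bar
[306 179   7   6  33] [309.18181818 181.3030303 ] [127.9    5.48]
[329 179   6   6  30] [331.66666667 181.2       ] [127.79  19.57]
```

```bash
python3 - <<'E'
from h import *
im=cv2.imread("pics/w10.png");g=im.mean(2);c=get_calibration("wrist")
for side in(0,1):
    pts=[]
    for r in range(130,290,6):
        if 168<r<195: continue
        row=g[r-1:r+2].mean(0);cc=np.arange(290,352);d=row[cc]<55
        if d.sum()<10:continue
        k=cc[d][0 if side==0 else -1];pts.append([k,r])
    P=np.array([rack(p)*1e3 for p in px2w("wrist",pts,.03,c)]);f=np.polyfit(P[:,0],P[:,1],1);res=P[:,1]-np.polyval(f,P[:,0]);k=abs(res)<1;f=np.polyfit(P[k,0],P[k,1],1)
    print(side,len(P),k.sum(),"slope",f[0].round(4),"y@hinge+80",np.polyval(f,162).round(2),"y@82",np.polyval(f,82).round(2))
tp=camera("top")
for q in("spanner","bottle","cork_ring","boss_head"):print(q,[(round(b["p"],2),b["rect"]) for b in boxes_of(q,"top")][:1])
E
```

```text
0 23 23 slope 0.007 y@hinge+80 -0.44 y@82 -1.0
1 23 23 slope 0.0036 y@hinge+80 23.55 y@82 23.26
spanner [(0.87, [267.4, 116.6, 62.7, 35.4])]
bottle [(0.75, [185.2, 122.4, 32.7, 34.7])]
cork_ring [(0.96, [366.3, 108.0, 43.1, 44.3])]
boss_head [(0.54, [468.7, 155.8, 29.4, 18.7])]
```

```bash
python3 -c "
from cell import *
print(finish_job())"
```

```text
the job is handed in; nothing more can be done
None
```

I set and locked the gauge on the bolted arm, then slid it home in the loose arm's corner, released it and handed the job in. My last camera measurements put the loose arm within about 0.01 rad of the bolted one, the stock flat along the bar, and the bystanders where they were. The system returned no verdict on hand-in.

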